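Clear the valve test plate and load its rail

ROBOT

A 7-joint arm with a two-finger parallel gripper is mounted at the origin on the work surface. World frame = base frame: x ahead of the robot, y to its left, z up, the work surface at z = 0. Lengths are in mm, angles in rad, forces in N, time in s.
With the tool pointing down it reaches from about 400 to 875 mm from the base axis. Payload 19.3 kg.
Tool frame: the origin (TCP) lies between the finger pads; the fingertips stand 22 mm ahead of it and the grasp point (between the pads) lies 3 mm ahead of it; z points along the fingers, y is the line along which they close (so a half turn about z gives the same grasp; the last joint's range is limited). The gripper opens to 85 mm and grips with 20 to 120 N. Pads are 22 mm wide; open, the fingers measure 114 mm over their backs; the gripper's body (76 mm by 85 mm) begins 54 mm behind the grasp point. The pads swing forward as they close: fully open they stand 13 mm farther back than shut.
Start: joints at [1.186, 0.521, -0.036, 1.599, 0.021, 1.021, -0.113], TCP at [193.489, -594.287, 253.291] pointing down, gripper open.
Joint ranges: [-2.91, 2.91], [-0.3, 2.13], [-1.5, 1.42], [0.17, 2.43], [-1.26, 4.41], [0.16, 1.93], [-2.52, 2.52]. Speed limits (rad/s): [1.89, 1.89, 2.39, 2.39, 3.01, 3.01, 3.01].

INTERFACE

Orientations are given as a unit quaternion [x, y, z, w].
In Python, from workcell import observe, grab_frame, get_calibration, finish_job gives the robot as it stands. The module is installed in compiled form; this text tells all that it offers.
- The arm moves only by the shell command python3 -m pendant 'ROWS' [OPENING] [FORCE]. ROWS is JSON, a list that holds one entry, the list of rows, each a list of 6 numbers: the shift along the tool's x, y, z in m, then the turn, a rotation vector about the tool's x, y, z in degrees. In form: [[[tx, ty, tz, ax, ay, az], ...]]. A call has exactly 5 rows; each row shifts and turns the commanded pose from where the row before left it, along the tool's axes as they then stand; what a row does not reach is not made up. A row lasts 1/8 s, in which the tool goes at most 62.5 mm and 10.7 degrees, less where a joint would pass 70% of its speed; a pose out of reach is approached as far as the arm can. A call with a gripper value outside its range is refused whole. OPENING is the opening, from -1 (shut) to 1 (fully open), set as the call begins (- or left out, the last holds). The fingers move at their own pace and stop on an object; FORCE is the grip in N (left out, the last holds). Time passes only in rows, so rows that do not move let the fingers close, or fill a call up. It gives the time, the measured TCP pose, the force, the opening and the grip force at its end, in the units of the state.
- observe(): the state, without advancing time (a new reading comes with each control period).
- grab_frame(name): name is "scene" or "side" or "wrist"; returns the picture (400x640x3 uint8, red, green, blue); there is no depth.
- get_calibration(name): a dict with "fx", "fy", "cx", "cy" (pixels), "position" and "rotation" of the camera in the world. Camera axes: x right, y up, looking along -z (the intrinsics and any distortion apply to the point x, -y, -z); pixel columns grow to the right and rows downward; lengths in mm; the calibration is good to about 2 mm. A picture is of the moment at which its call begins: read the wrist's pose just before it. get_calibration takes no time and is no camera call; for the wrist camera it gives the pose at the moment of the call.
- finish_job(): hands the job in; it is judged then, once.
The state is a dict: "clock": time; "joint_pos": joint angles; "dq": joint speeds; "tau": joint torques, N m; "tcp_pos": TCP position; "tool_rot": TCP orientation; "ft_force": force on the tool from outside, world axes, zero at the start; "ft_torque": the same for the moment, N m; "grip_width": opening from 0.0 (shut) to 1.0 (fully open); "gripper_force": force on a finger pad.
Only numpy, scipy, OpenCV 4.12 (cv2) and the standard library are available. Lean on these libraries where they do the work, as an engineer would, in place of code of your own. Each camera call takes 0.05 s, during which the arm holds its last target. There are 200 camera calls.

TASK

Turn the power isolator fully off, then take the scraper and wipe every yellow chip off the test plate into its blue trough, without touching chips on the plate with the fingers. Lay the scraper flat back in its tray and set every valve block upright, squarely across the narrow rail (long side across, centred over it, wholly between the rail's ends), and only when all that is done turn the isolator fully on again. Leave the other things on the bench alone.

Things in the scene. Friction and masses are not known exactly. Their poses are not given: they have to be found in the camera images.
- plate: test plate fixed on the bench: grey deck 250 (x) by 300 mm (y), top 40 mm above the bench. Origin at bench level under the deck's centre; +x away from the robot, +y to its left. Near edge (x -125 to -117 mm): blue lip 10 mm above the deck; far edge (x 85 to 125 mm): aluminium rail 30 mm above the deck. Left (+y) end open; at the right (-y) end the blue chip trough
- trough (a point): middle of the floor of the blue chip trough at the deck's -y end: inside 242 mm (plate x) by 70 mm (plate y = -150 to -220 mm); floor 4 mm above the bench, 36 mm below the deck; its three outer walls rise to 50 mm above the bench (10 mm above the deck)
- rail_top (a point): middle of the top face of the narrow aluminium rail: 40 mm wide (plate x), 300 mm long (plate y), top 70 mm above the bench; axes as the plate's
- isolator: yellow power isolator box 90 x 90 x 50 mm fixed on the bench, origin at the middle of its underside. On its top a black dot at its -x side marks OFF and a green dot at its +y side marks ON
- isolator_grip (a point): point on the handle's upright turning axis at the height to grip, 82 mm above the bench. The handle is a red upright bar 70 mm long, 16 mm wide, spanning 62 to 94 mm above the bench (on a black disc), its white-tipped end pointing at the dot in force
- handle (a joint): turn of the isolator handle, rad, clockwise seen from above: 0 = OFF stop (bar along the box's x axis, white tip to its -x), 1.5 = ON stop (white tip to its +y). The bar's direction is the box's yaw minus this value. It is stiff (about 0.12 N m), stays where it is left, and must be turned fully to a stop
- tray: black flat tray of the scraper, 150 (x) by 78 (y) mm outside, 12 mm high, walls and floor 4 mm; fixed; origin at the middle of its underside
- scraper: scraper block, 0.25 kg, starts in its tray: blue base 120 (x) by 50 (y) by 22 mm high; on it a black upright grip ridge along x, 80 mm long, 24 mm wide, from 22 to 62 mm height. Hold the ridge across its width (y), about 46 mm above the underside. Origin at the middle of the underside
- chip0: broken piece of a yellow plastic port cap, a flat L or T about 45 x 28 mm and 10 mm thick, 15 g; origin at the middle of its underside. None if absent. 3 to 5 lie on the plate at the start
- chip1: broken piece of a yellow plastic port cap, a flat L or T about 45 x 28 mm and 10 mm thick, 15 g; origin at the middle of its underside. None if absent. 3 to 5 lie on the plate at the start
- chip2: broken piece of a yellow plastic port cap, a flat L or T about 45 x 28 mm and 10 mm thick, 15 g; origin at the middle of its underside. None if absent. 3 to 5 lie on the plate at the start
- chip3: broken piece of a yellow plastic port cap, a flat L or T about 45 x 28 mm and 10 mm thick, 15 g; origin at the middle of its underside. None if absent. 3 to 5 lie on the plate at the start
- chip4: broken piece of a yellow plastic port cap, a flat L or T about 45 x 28 mm and 10 mm thick, 15 g; origin at the middle of its underside. None if absent. 3 to 5 lie on the plate at the start
- valve0: valve block, 0.4 kg: aluminium manifold 70 (x) by 50 (y) by 38 mm high, with a square black coil 36 x 36 mm on top from 38 to 88 mm height, a good place to hold (a brass nut adds 6 mm). Origin at the middle of the underside. None if absent; 3 or 4 stand on the bench at the robot's right
- valve1: valve block, 0.4 kg: aluminium manifold 70 (x) by 50 (y) by 38 mm high, with a square black coil 36 x 36 mm on top from 38 to 88 mm height, a good place to hold (a brass nut adds 6 mm). Origin at the middle of the underside. None if absent; 3 or 4 stand on the bench at the robot's right
- valve2: valve block, 0.4 kg: aluminium manifold 70 (x) by 50 (y) by 38 mm high, with a square black coil 36 x 36 mm on top from 38 to 88 mm height, a good place to hold (a brass nut adds 6 mm). Origin at the middle of the underside. None if absent; 3 or 4 stand on the bench at the robot's right
- valve3: valve block, 0.4 kg: aluminium manifold 70 (x) by 50 (y) by 38 mm high, with a square black coil 36 x 36 mm on top from 38 to 88 mm height, a good place to hold (a brass nut adds 6 mm). Origin at the middle of the underside. None if absent; 3 or 4 stand on the bench at the robot's right
- screwdriver: bystander: blue screwdriver, 200 mm long, lying at the right; leave alone
- wrench: bystander: steel wrench, 180 mm long, lying beyond the plate; leave alone
- spray_can: bystander: spray can 54 mm across, 140 mm high, origin under it; leave alone
- cap_jar: bystander: jar with yellow lid 64 mm across, 70 mm high, origin under it; leave alone
- clamp_ring: bystander: dark steel ring 80 mm across, 22 mm high, lying flat; leave alone
Not all that is in view belongs to the job. Leave any orange look-alike of the valve0 alone.

How it is judged:
By the outcome, as a careful person would: the job done as asked, in the order asked, and still so for the second after the job is handed in, with the robot touching nothing.
Of chip0, chip1, chip2, chip3, chip4 only 3 to 5 are there at a start; the rules pass over those that are not, and their reading is None.
Of valve0, valve1, valve2, valve3 only 3 to 4 are there at a start; the rules pass over those that are not, and their reading is None.
At some moment in a run one of chip0, chip1, chip2, chip3, chip4 may be knocked a few centimetres aside while the robot is not near it.
Once in a run the grip may slacken for a moment while it holds something.
It also fails if it takes over 210 s, if anything falls off the work surface, if the arm or the gripper's body presses on something with over 40 N, if the wrist force passes 120 N, or if a joint passes its speed limit or range.

## Working session

There is one attempt and no reset: what is moved stays moved. The work goes in short steps, Python scripts to look and compute and a shell command to move; the robot and the scene stay as the last step left them, time stands still between calls to the robot, and variables do not carry over. Pictures are saved under pics/ and viewed, at most 14 in all, crops included, and the job is handed in when it is done.

```bash
mkdir -p pics; ls; python3 - <<'E'
from workcell import *
import cv2,json
print(observe())
for n in ("scene","side","wrist"):
    c=get_calibration(n); print(n,c)
    cv2.imwrite(f"pics/{n}0.png",cv2.cvtColor(grab_frame(n),cv2.COLOR_RGB2BGR))
E
```

```text
pics
{'clock': 0.0, 'joint_pos': array([ 1.18582429,  0.52207989, -0.03636124,  1.59998803,  0.02121501,
        1.02109516, -0.11280174]), 'dq': array([-0.00112412, -0.00038775, -0.00114453,  0.00108094,  0.00022967,
       -0.00021954,  0.00191511]), 'tau': array([-7.07086165e-04, -9.27097392e+01,  1.97979346e+00, -3.69929516e+01,
        1.78649335e-02,  8.08637822e-03,  5.33605407e-05]), 'tcp_pos': array([ 193.38603516, -594.00454284,  252.69144251]), 'tool_rot': array([ 9.87638223e-01,  1.56749445e-01, -1.32126972e-04, -5.77530121e-04]), 'ft_force': array([ 0.70408834, -0.38918608, -0.50990385]), 'ft_torque': array([ 0.01080589,  0.0567042 , -0.0147933 ]), 'gripper_force': 0.0, 'grip_width': 1.0009635776773234}
scene {'fx': 414.87950667782263, 'fy': 414.87950667782263, 'cx': 319.4446954740372, 'cy': 202.51365689760178, 'position': array([1373.54423101,  -36.70062398, 1131.25270123]), 'rotation': array([0.24093198, 0.22225872, 0.63769081, 0.69706763])}
side {'fx': 500.49369712127634, 'fy': 500.49369712127634, 'cx': 315.5800578697445, 'cy': 199.46952038464582, 'position': array([  75.35979626, 1091.40964954, 1314.56458035]), 'rotation': array([-0.07019977,  0.36030528,  0.90772561, -0.20319032])}
wrist {'fx': 345.6586801780657, 'fy': 345.6586801780657, 'cx': 320.3527184229218, 'cy': 194.54227093717606, 'position': array([ 262.04544655, -571.60286177,  374.01081186]), 'rotation': array([-0.11503362,  0.08440523, -0.58150835,  0.80093137])}
```

View pics/scene0.png

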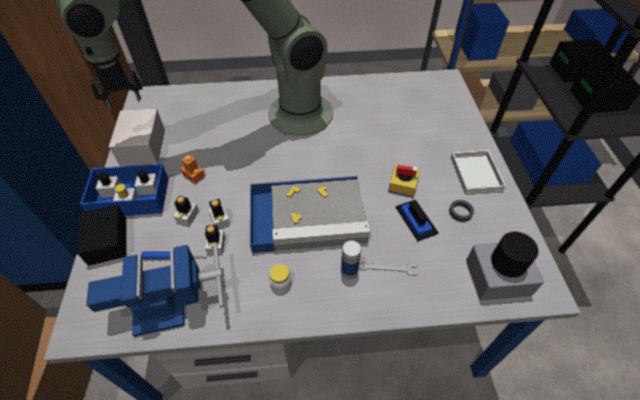

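View pics/side0.png

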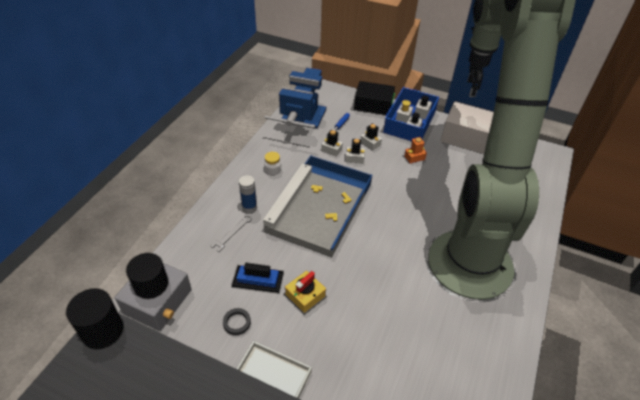

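```bash
cat > h.py <<'E'
from workcell import *
import numpy as np, cv2
from scipy.spatial.transform import Rotation as R
from scipy.optimize import least_squares
def ray(c,u,v):
    d=np.array([(u-c["cx"])/c["fx"],-(v-c["cy"])/c["fy"],-1.]); return R.from_quat(c["rotation"]).apply(d)
def unproj(c,u,v,z):
    d=ray(c,u,v); p=np.array(c["position"]); return p+d*(z-p[2])/d[2]
def proj(c,P):
    q=R.from_quat(c["rotation"]).inv().apply(np.atleast_2d(P)-c["position"])
    return np.c_[c["cx"]+c["fx"]*q[:,0]/-q[:,2], c["cy"]-c["fy"]*q[:,1]/-q[:,2]]
def world(pose,L):  # pose x,y,yaw ; L local pts
    L=np.atleast_2d(L).astype(float); c,s=np.cos(pose[2]),np.sin(pose[2])
    return np.c_[pose[0]+c*L[:,0]-s*L[:,1],pose[1]+s*L[:,0]+c*L[:,1],L[:,2]]
def fit(cams,obs,L,p0):
    """cams: list of calib per point"""
    def f(p): 
        W=world(p,L); return np.concatenate([proj(c,w)[0]-o for c,w,o in zip(cams,W,obs)])
    r=least_squares(f,p0,loss="soft_l1"); return r.x, np.round(r.fun.reshape(-1,2),1)
def snap(n,name,crop=None,scale=None):
    c=get_calibration(n); im=cv2.cvtColor(grab_frame(n),cv2.COLOR_RGB2BGR); np.save(f"pics/{name}.npy",c,allow_pickle=True)
    cv2.imwrite(f"pics/{name}_raw.png",im)
    if crop: im=im[crop[1]:crop[3],crop[0]:crop[2]]
    if scale: im=cv2.resize(im,None,fx=scale,fy=scale,interpolation=cv2.INTER_CUBIC)
    cv2.imwrite(f"pics/{name}.png",im); return c
def cal(name): return np.load(f"pics/{name}.npy",allow_pickle=True).item()
def yaw(): 
    x=R.from_quat(observe()["tool_rot"]).apply([1,0,0]); return np.arctan2(x[1],x[0])
def to(x,y,z,th=None):
    """tool-frame correction: turn az(deg) first, then shift mm along new tool axes"""
    s=observe(); p=s["tcp_pos"]; t0=yaw(); th=t0 if th is None else th
    a=(t0-th+np.pi)%(2*np.pi)-np.pi
    d=np.array([x,y,z])-p; c,sn=np.cos(th),np.sin(th)
    tilt=R.from_quat(s["tool_rot"]).apply([0,0,1])
    print("az %.1f deg then mm x %.1f y %.1f z %.1f"%(np.degrees(a),d[0]*c+d[1]*sn,d[0]*sn-d[1]*c,-d[2]),"| t %.1f pos"%s["clock"],np.round(p,1),"yaw %.1f"%np.degrees(t0),"tilt",np.round(tilt[:2],3),"F",np.round(s["ft_force"],1),"w %.2f gf %.0f j7 %.2f"%(s["grip_width"],s["gripper_force"],s["joint_pos"][6]))
E
python3 - <<'E'
from h import *
S,T=get_calibration("scene"),get_calibration("side")
for n,u,z in [("isol",(404,183),40),("scraper",(417,218),30),("plate corners TL",(251,181),50),("TR",(362,178),40),("BL",(250,250),40),("BR",(369,240),55),("v1",(183,205),60),("v2",(217,210),60),("v3",(213,235),60),("or",(192,170),30),("screw",(155,256),5),("can",(350,258),70),("jar",(279,275),60),("ring",(461,210),10),("chipa",(293,191),45),("b",(323,191),45),("c",(296,217),45)]:
    print(n,np.round(unproj(S,*u,z)))
for n,u,z in [("isol",(305,288),50),("scraper",(258,274),40),("v",(332,141),60),("v",(355,150),60),("v",(371,135),60),("chip",(316,188),45),("chip",(346,197),45),("chip",(331,216),45)]: print("side",n,np.round(unproj(T,*u,z)))
print(R.from_quat(get_calibration("wrist")["rotation"]).as_matrix().round(2))
to(480,280,350,0)
E
```

```text
isol [456. 337.  40.]
scraper [601. 350.  30.]
plate corners TL [ 408. -192.   50.]
TR [420. 195.  40.]
BL [ 682. -193.   40.]
BR [688. 174.  55.]
v1 [ 502. -411.   60.]
v2 [ 532. -299.   60.]
v3 [ 630. -305.   60.]
or [ 318. -408.   30.]
screw [ 655. -495.    5.]
can [755. 106.  70.]
jar [ 787. -105.   60.]
ring [568. 513.  10.]
chipa [462. -50.  45.]
b [471.  52.  45.]
c [573. -45.  45.]
side isol [427. 348.  50.]
side scraper [581. 359.  40.]
side v [ 618. -291.   60.]
side v [ 519. -281.   60.]
side v [ 495. -391.   60.]
side chip [573. -47.  45.]
side chip [461. -53.  45.]
side chip [473.  51.  45.]
[[ 0.31  0.91  0.27]
 [-0.95  0.3   0.09]
 [-0.   -0.28  0.96]]
az 18.0 deg then mm x 286.6 y -874.1 z -97.1 | t 0.1 pos [ 193.4 -594.1  252.9] yaw 18.0 tilt [-0.     0.001] F [-0.2 -0.1  0.1] w 1.00 gf 0 j7 -0.11
```

```bash
python3 -m pendant '[[[0.041,-0.0175,-0.013,0,0,0],[0.041,-0.0175,-0.013,0,0,0],[0.041,-0.0175,-0.013,0,0,0],[0.041,-0.0175,-0.013,0,0,0],[0.041,-0.0175,-0.013,0,0,0]]]' 1 && python3 -m pendant '[[[0.041,-0.0175,-0.013,0,0,0],[0.041,-0.0175,-0.013,0,0,0],[0.041,-0.0175,-0.013,0,0,0],[0.041,-0.0175,-0.013,0,0,0],[0.041,-0.0175,-0.013,0,0,0]]]' && python3 -m pendant '[[[0,0,0,0,0,6],[0,0,0,0,0,6],[0,0,0,0,0,6],[0,0,0,0,0,0],[0,0,0,0,0,0]]]'
python3 - <<'E'
from h import *
snap("wrist","w1"); to(520,0,380,0)
E
```

```text
clock: 0.78
tcp_pos: [362.3, -446.5, 318.6]
tool_rot: [0.988, 0.157, -0.0, -0.0]
ft_force: [1.3, -1.0, 1.0]
grip_width: 1.002
gripper_force: 0.0
clock: 1.4
tcp_pos: [530.0, -299.9, 383.6]
tool_rot: [0.988, 0.157, -0.0, -0.0]
ft_force: [-0.4, -1.3, 0.6]
grip_width: 1.002
gripper_force: 0.0
clock: 2.02
tcp_pos: [529.1, -300.9, 383.2]
tool_rot: [1.0, 0.002, -0.0, -0.0]
ft_force: [0.5, 0.4, -0.5]
grip_width: 0.998
gripper_force: 0.0
az 0.1 deg then mm x -9.1 y -301.0 z 3.2 | t 2.1 pos [ 529.1 -301.   383.2] yaw 0.1 tilt [-0.  0.] F [-0.3 -0.5  0.5] w 1.00 gf 0 j7 -1.18
```

View pics/w1.png

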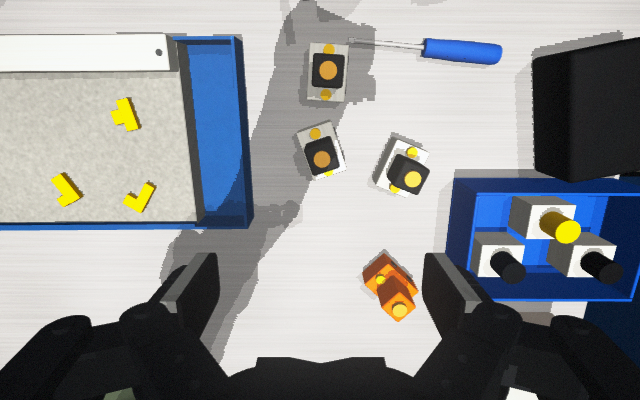

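```bash
python3 -m pendant '[[[0,-0.042,0,0,0,0],[0,-0.042,0,0,0,0],[0,-0.042,0,0,0,0],[0,-0.042,0,0,0,0],[0,-0.042,0,0,0,0]]]' && python3 -m pendant '[[[0,-0.042,0,0,0,0],[0,-0.042,0,0,0,0],[0,0,0,0,0,0],[0,0,0,0,0,0],[0,0,0,0,0,0]]]'
python3 - <<'E'
from h import *
snap("wrist","w2"); to(500,320,380,0)
im=cv2.imread("pics/w1_raw.png")[25:215,280:450]; cv2.imwrite("pics/w1c.png",cv2.resize(im,None,fx=3,fy=3,interpolation=cv2.INTER_CUBIC))
E
python3 -m pendant '[[[0,-0.042,0,0,0,0],[0,-0.042,0,0,0,0],[0,-0.042,0,0,0,0],[0,-0.042,0,0,0,0],[0,-0.042,0,0,0,0]]]' && python3 -m pendant '[[[-0.01,-0.042,0,0,0,0],[-0.01,-0.042,0,0,0,0],[-0.01,-0.021,0,0,0,0],[0,0,0,0,0,0],[0,0,0,0,0,0]]]'
python3 - <<'E'
from h import *
snap("wrist","w3"); to(500,320,380,0)
E
```

```text
clock: 2.7
tcp_pos: [528.9, -89.7, 383.4]
tool_rot: [1.0, 0.001, 0.0, 0.0]
ft_force: [0.7, -0.1, 0.0]
grip_width: 1.002
gripper_force: 0.0
clock: 3.32
tcp_pos: [529.0, -8.1, 383.3]
tool_rot: [1.0, -0.0, -0.0, 0.0]
ft_force: [-0.4, -0.1, -0.6]
grip_width: 0.999
gripper_force: 0.0
az -0.0 deg then mm x -29.0 y -328.0 z 3.3 | t 3.4 pos [529.   -8.  383.3] yaw -0.0 tilt [-0. -0.] F [-0.5 -0.4 -0.6] w 1.00 gf 0 j7 -1.73
clock: 4.0
tcp_pos: [529.1, 203.6, 383.3]
tool_rot: [1.0, -0.0, 0.0, 0.0]
ft_force: [0.4, -0.3, 0.5]
grip_width: 1.004
gripper_force: 0.0
clock: 4.62
tcp_pos: [499.4, 306.9, 383.2]
tool_rot: [1.0, -0.0, 0.0, 0.0]
ft_force: [0.3, -0.2, 0.2]
grip_width: 1.003
gripper_force: 0.0
az -0.1 deg then mm x 0.5 y -13.2 z 3.3 | t 4.7 pos [499.5 306.8 383.3] yaw -0.1 tilt [ 0. -0.] F [ 0.2 -0.4  0.1] w 1.00 gf 0 j7 -2.35
```

View pics/w2.png

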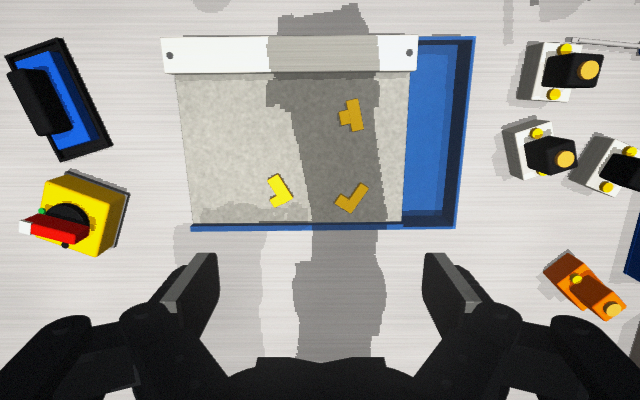

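View pics/w3.png

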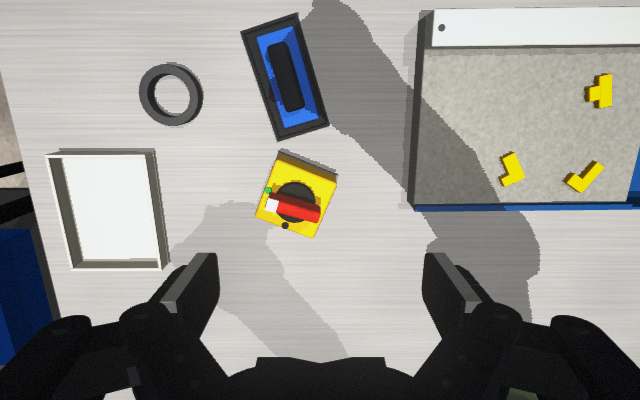

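View pics/w1c.png

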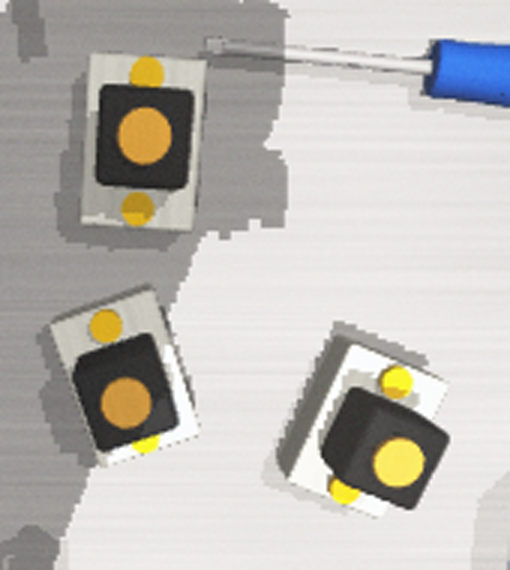

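```bash
python3 - <<'E'
from h import *
def show(n,c,obs,L,p0):
    p,r=fit([c]*len(obs),obs,L,p0); print(n,np.round(p[:2],1),"yaw %.1f"%np.degrees(p[2]),r.tolist()); return p
c3,c2,c1=cal("w3"),cal("w2"),cal("w1")
def hull(im,mask,n):
    cs,_=cv2.findContours(mask,cv2.RETR_EXTERNAL,cv2.CHAIN_APPROX_NONE); k=max(cs,key=cv2.contourArea)
    return cv2.boxPoints(cv2.minAreaRect(k))
im=cv2.imread("pics/w3_raw.png"); hsv=cv2.cvtColor(im,cv2.COLOR_BGR2HSV)
m=np.zeros(hsv.shape[:2],np.uint8); m[140:250,240:350]=1
red=(((hsv[...,0]<8)|(hsv[...,0]>172))&(hsv[...,1]>150)&(hsv[...,2]>80)).astype(np.uint8)*m
print("red rect",hull(im,red,4).round(1).tolist())
show("isol",c3,[(280,160),(336,184),(315,238),(255,214)],[(45,45,50),(45,-45,50),(-45,-45,50),(-45,45,50)],[430,340,-.38])
dots=[unproj(c3,285,226,50),unproj(c3,267,190,50)]; print("dots",np.round(dots,1).tolist())
show("tray",c3,[(241,29),(297,13),(329,125),(276,140)],[(75,39,12),(75,-39,12),(-75,-39,12),(-75,39,12)],[590,350,.3])
show("ridge",c3,[(264,47),(287,40),(305,106),(284,112)],[(40,12,62),(40,-12,62),(-40,-12,62),(-40,12,62)],[590,350,.3])
show("plate",c2,[(162,38),(417,36),(417,70),(163,73),(190,226)],[(125,150,70),(125,-150,70),(85,-150,70),(85,150,70),(-125,150,50)],[550,0,0])
g=lambda L:[(280+u/3,25+v/3) for u,v in L]
B=[(35,25,38),(35,-25,38),(-35,-25,38),(-35,25,38)]; C=[(18,18,88),(18,-18,88),(-18,-18,88),(-18,18,88)]; N=[(0,0,94)]
show("VA",c1,g([(90,53),(206,60),(192,230),(82,222),(99,85),(194,89),(188,189),(97,184),(145,135)]),B+C+N,[630,-300,0])
show("VB",c1,g([(50,325),(153,288),(199,433),(104,466),(76,359),(153,334),(178,430),(104,452),(126,402)]),B+C+N,[530,-300,.3])
show("VC",c1,g([(350,342),(447,381),(378,518),(284,473),(399,462)]),B+N,[500,-400,-.4])
im=cv2.imread("pics/w3_raw.png")[5:250,225:350]; cv2.imwrite("pics/w3c.png",cv2.resize(im,None,fx=2.4,fy=2.4,interpolation=cv2.INTER_CUBIC))
E
```

```text
red rect [[265.3999938964844, 208.6999969482422], [270.3999938964844, 191.1999969482422], [321.6000061035156, 205.89999389648438], [316.6000061035156, 223.3000030517578]]
isol [430.6 339. ] yaw -24.1 [[-0.5, -3.2], [4.9, -0.5], [-0.8, 1.4], [0.1, 1.1]]
dots [[391.6, 357.2, 50.0], [444.3, 380.2, 50.0]]
tray [589.4 353.3] yaw 15.8 [[-0.6, 0.3], [0.8, -1.8], [-0.1, 0.3], [-0.0, 0.5]]
ridge [589.8 350.1] yaw 16.4 [[0.9, -1.0], [-2.8, -0.3], [-0.7, 0.8], [1.9, 0.5]]
plate [539.4  27.8] yaw 0.3 [[-2.9, -1.4], [2.0, -1.3], [-0.5, 1.4], [0.8, 0.3], [-0.1, 5.1]]
VA [ 625.3 -309. ] yaw -2.9 [[-1.0, -0.5], [0.4, -0.5], [0.9, 0.8], [-0.7, 1.3], [0.1, -0.6], [0.5, -0.1], [0.2, 0.1], [-0.7, -0.0], [-0.0, 0.3]]
VB [ 525.2 -302.8] yaw 19.1 [[-0.7, -0.8], [0.5, -0.9], [1.2, -0.2], [-1.4, 0.3], [-1.9, 4.0], [0.7, 2.6], [1.6, -1.5], [-1.4, 0.4], [0.4, -0.3]]
VC [ 501.3 -412.3] yaw -22.7 [[0.1, -1.0], [0.8, 0.4], [0.4, 0.2], [-0.3, 1.8], [-1.0, -0.7]]
```

View pics/w3c.png

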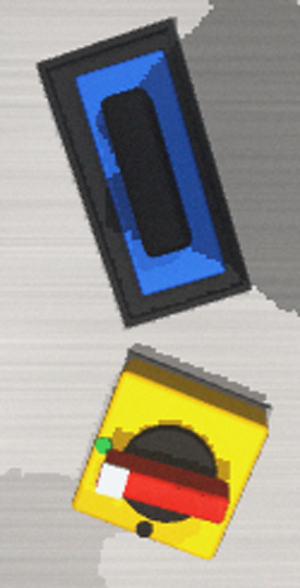

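```bash
python3 - <<'E'
from h import *
c=cal("w3"); print(unproj(c,292.7,209.9,94)); g=lambda U,V:unproj(c,225+U/2.4,5+V/2.4,94)
a,b=g(100,475.5),g(225,508); print(a,b,np.linalg.norm(a-b),np.degrees(np.arctan2(*(a-b)[[1,0]])))
p=unproj(c,292.7,209.9,94); to(p[0],p[1],160,np.radians(73.5))
E
python3 -m pendant '[[[0,0,-0.0,0,0,-9.5],[0,0,0,0,0,-10],[0,0,0,0,0,-10],[0,0,0,0,0,-10],[0,0,0,0,0,-10]]]' && python3 -m pendant '[[[0,0,0.02,0,0,-8],[0,0,0.04,0,0,-8],[0,0,0.04,0,0,-8],[0,0,0.04,0,0,0],[0,0,0.04,0,0,0]]]'
python3 - <<'E'
from h import *
p=unproj(cal("w3"),292.7,209.9,94); to(p[0],p[1],87,np.radians(73.5))
E
```

```text
[430.68388162 342.07968621  94.        ]
[439.63175696 374.33609189  94.        ] [421.64224982 309.42403128  94.        ] 67.35872608398516 74.5100003611255
az -73.6 deg then mm x 14.3 y -76.0 z 223.3 | t 4.7 pos [499.5 306.8 383.3] yaw -0.1 tilt [ 0. -0.] F [ 0.2 -0.4  0.1] w 1.00 gf 0 j7 -2.35
clock: 5.3
tcp_pos: [499.5, 306.9, 383.4]
tool_rot: [0.907, 0.421, 0.0, 0.0]
ft_force: [0.6, -0.0, 0.2]
grip_width: 0.999
gripper_force: 0.0
clock: 5.92
tcp_pos: [499.6, 306.7, 202.2]
tool_rot: [0.802, 0.598, 0.0, 0.0]
ft_force: [0.4, -0.1, 0.0]
grip_width: 1.001
gripper_force: 0.0
az -0.1 deg then mm x 14.4 y -76.1 z 115.2 | t 5.9 pos [499.6 306.7 202.2] yaw 73.4 tilt [ 0. -0.] F [ 0.4 -0.1  0. ] w 1.00 gf 0 j7 -1.26
```

```bash
python3 -m pendant '[[[0.007,-0.038,0,0,0,0],[0.007,-0.038,0,0,0,0],[0,0,0.025,0,0,0],[0,0,0.03,0,0,0],[0,0,0.03,0,0,0]]]' && python3 -m pendant '[[[0,0,0.02,0,0,0],[0,0,0.01,0,0,0],[0,0,0,0,0,0],[0,0,0,0,0,0],[0,0,0,0,0,0]]]' && python3 -m pendant '[[[0,0,0,0,0,0],[0,0,0,0,0,0],[0,0,0,0,0,0],[0,0,0,0,0,0],[0,0,0,0,0,0]]]' -1 40
python3 - <<'E'
from h import *
to(430.1,342.2,87,np.radians(73.5)); s=observe(); print(s["ft_force"],s["ft_torque"])
E
```

```text
clock: 6.55
tcp_pos: [430.8, 342.0, 117.6]
tool_rot: [0.802, 0.598, 0.0, 0.0]
ft_force: [0.6, 0.8, -0.8]
grip_width: 1.0
gripper_force: 0.0
clock: 7.18
tcp_pos: [430.3, 343.1, 89.0]
tool_rot: [0.801, 0.598, 0.001, 0.0]
ft_force: [0.3, 0.4, -0.1]
grip_width: 0.996
gripper_force: 0.0
clock: 7.8
tcp_pos: [429.4, 343.1, 88.5]
tool_rot: [0.801, 0.599, -0.0, -0.0]
ft_force: [-3.5, -0.9, 6.5]
grip_width: 0.183
gripper_force: 40.4
az 0.0 deg then mm x -0.7 y 0.9 z 1.5 | t 7.8 pos [429.4 343.1  88.5] yaw 73.5 tilt [-0.001 -0.   ] F [-3.5 -0.9  6.5] w 0.18 gf 40 j7 -1.51
[-3.50439254 -0.85890422  6.47253679] [-0.10488761  0.79668898 -0.14150728]
```

```bash
python3 -m pendant '[[[0,0,0,0,0,-8],[0,0,0,0,0,-8],[0,0,0,0,0,-8],[0,0,0,0,0,-8],[0,0,0,0,0,-8]]]' && python3 -m pendant '[[[0,0,0,0,0,-8],[0,0,0,0,0,-8],[0,0,0,0,0,-8],[0,0,0,0,0,-8],[0,0,0,0,0,-8]]]' && python3 -m pendant '[[[0,0,0,0,0,-4],[0,0,0,0,0,-2],[0,0,0,0,0,-2],[0,0,0,0,0,0],[0,0,0,0,0,0]]]' 
python3 - <<'E'
from h import *
to(430.1,342.2,87,np.radians(160)); s=observe(); print(s["ft_force"],s["ft_torque"])
E
```

```text
clock: 8.43
tcp_pos: [428.8, 343.2, 88.5]
tool_rot: [0.546, 0.838, -0.0, -0.0]
ft_force: [-10.3, -1.7, 7.9]
grip_width: 0.179
gripper_force: 40.9
clock: 9.05
tcp_pos: [428.4, 342.8, 88.4]
tool_rot: [0.226, 0.974, -0.001, -0.001]
ft_force: [-13.0, -5.4, 12.0]
grip_width: 0.183
gripper_force: 25.0
clock: 9.68
tcp_pos: [428.7, 342.6, 88.5]
tool_rot: [0.161, 0.987, -0.001, -0.001]
ft_force: [-10.2, -5.5, 14.8]
grip_width: 0.178
gripper_force: 66.5
az 1.5 deg then mm x -1.4 y 0.1 z 1.5 | t 9.7 pos [428.7 342.6  88.5] yaw 161.5 tilt [-0.002 -0.001] F [-10.2  -5.5  14.8] w 0.18 gf 67 j7 -0.23
[-10.23274751  -5.48788479  14.77100771] [-1.17987375  2.15751102 -0.99583244]
```

```bash
python3 -m pendant '[[[0,0,0,0,0,-2],[0,0,0,0,0,-1],[0,0,0,0,0,0],[0,0,0,0,0,0],[0,0,0,0,0,0]]]' - 60
python3 - <<'E'
from h import *
to(430.1,342.2,87,np.radians(160)); s=observe(); print(s["ft_force"],s["ft_torque"],s["tau"])
E
python3 -m pendant '[[[0,0,0,0,0,3],[0,0,0,0,0,1],[0,0,0,0,0,0],[0,0,0,0,0,0],[0,0,0,0,0,0]]]' 1 && python3 -m pendant '[[[0,0,-0.03,0,0,0],[0,0,-0.04,0,0,0],[0,0,-0.04,0,0,0],[-0.03,0,-0.04,0,0,0],[-0.03,0,-0.04,0,0,0]]]' && python3 -m pendant '[[[-0.03,0,-0.02,0,0,0],[0,0,0,0,0,0],[0,0,0,0,0,0],[0,0,0,0,0,0],[0,0,0,0,0,0]]]'
python3 - <<'E'
from h import *
snap("wrist","w4"); to(589.7,351,160,np.radians(196))
E
```

```text
clock: 10.3
tcp_pos: [428.8, 342.5, 88.5]
tool_rot: [0.136, 0.991, -0.001, -0.001]
ft_force: [-12.1, -6.0, 15.7]
grip_width: 0.182
gripper_force: 94.1
az 4.4 deg then mm x -1.4 y 0.2 z 1.5 | t 10.3 pos [428.8 342.5  88.5] yaw 164.4 tilt [-0.002 -0.001] F [-12.1  -6.   15.7] w 0.18 gf 94 j7 -0.18
[-12.08251278  -5.97165091  15.74369798] [-1.17808805  2.38501801 -2.21001308] [ -0.63887369 -86.77576303 -17.80137956 -25.73370874   4.05159742
  -2.09553838   2.19559528]
clock: 10.92
tcp_pos: [429.9, 343.0, 88.3]
tool_rot: [0.169, 0.986, 0.0, -0.0]
ft_force: [-0.1, 0.2, -0.1]
grip_width: 1.002
gripper_force: 0.0
clock: 11.55
tcp_pos: [487.0, 322.6, 279.9]
tool_rot: [0.169, 0.986, 0.0, 0.0]
ft_force: [1.0, 1.5, -0.2]
grip_width: 0.998
gripper_force: 0.0
clock: 12.18
tcp_pos: [514.2, 313.2, 298.0]
tool_rot: [0.169, 0.986, -0.0, -0.0]
ft_force: [0.1, -0.1, -0.2]
grip_width: 0.997
gripper_force: 0.0
az -35.4 deg then mm x -82.9 y 15.6 z 138.1 | t 12.2 pos [514.3 313.2 298.1] yaw 160.6 tilt [-0. -0.] F [ 0.8 -0.5  0.1] w 1.00 gf 0 j7 0.13
```

View pics/w4.png

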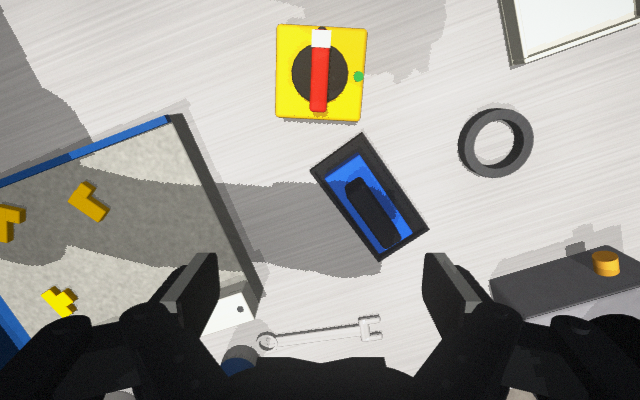

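```bash
python3 - <<'E'
from h import *
c=cal("w4")
for n,u,z in [("ridge",(372.5,213),62),("bar",(319.5,70),94)]: print(n,unproj(c,*u,z))
a,b=unproj(c,352,180,62),unproj(c,393,246,62); print(np.degrees(np.arctan2(*(a-b)[[1,0]])), np.linalg.norm(a-b))
o=[(310,172),(362,132),(429,229),(381,261)]
print([np.round(unproj(c,*u,12),1).tolist() for u in o], np.mean([unproj(c,*u,12) for u in o],axis=0))
E
python3 -m pendant '[[[0,0,0,0,0,-9],[-0.02,0,0.02,0,0,-9],[-0.02,0,0.02,0,0,-9],[-0.02,0,0.02,0,0,-9],[-0.02,0,0.02,0,0,0]]]'
python3 - <<'E'
from h import *
to(589.7,351,80,np.radians(196))
E
```

```text
ridge [585.01341961 349.37268033  62.        ]
bar [428.3226176  343.24048974  94.        ]
-167.25121767640448 90.57445852306871
[[529.2, 295.3, 12.0], [504.5, 368.7, 12.0], [648.8, 412.2, 12.0], [671.5, 342.1, 12.0]] [588.50554253 354.59687887  12.        ]
clock: 12.85
tcp_pos: [594.1, 317.0, 217.2]
tool_rot: [-0.145, 0.989, 0.0, -0.0]
ft_force: [0.7, 0.4, 0.3]
grip_width: 1.0
gripper_force: 0.0
az 0.7 deg then mm x -5.2 y 33.9 z 137.2 | t 12.8 pos [594.1 317.  217.2] yaw -163.3 tilt [-0.001 -0.   ] F [0.7 0.4 0.3] w 1.00 gf 0 j7 0.74
```

```bash
python3 -m pendant '[[[-0.004,0.034,0.02,0,0,0.5],[0,0,0.04,0,0,0],[0,0,0.04,0,0,0],[0,0,0.03,0,0,0],[0,0,0.02,0,0,0]]]' && python3 -m pendant '[[[0,0,0.014,0,0,0],[0,0,0,0,0,0],[0,0,0,0,0,0],[0,0,0,0,0,0],[0,0,0,0,0,0]]]' && python3 -m pendant '[[[0,0,0,0,0,0],[0,0,0,0,0,0],[0,0,0,0,0,0],[0,0,0,0,0,0],[0,0,0,0,0,0]]]' -1 80
python3 - <<'E'
from h import *
to(588,351,53,np.radians(196))
E
```

```text
clock: 13.48
tcp_pos: [587.1, 350.8, 66.7]
tool_rot: [-0.14, 0.99, -0.0, -0.001]
ft_force: [0.5, 0.1, 0.1]
grip_width: 1.002
gripper_force: 0.0
clock: 14.1
tcp_pos: [587.8, 351.0, 54.8]
tool_rot: [-0.139, 0.99, 0.0, 0.0]
ft_force: [1.0, -0.1, 0.1]
grip_width: 0.994
gripper_force: 0.0
clock: 14.72
tcp_pos: [587.7, 351.0, 54.5]
tool_rot: [-0.139, 0.99, 0.0, 0.0]
ft_force: [-0.5, -0.1, 3.9]
grip_width: 0.269
gripper_force: 79.2
az 0.0 deg then mm x -0.3 y -0.1 z 1.5 | t 14.7 pos [587.7 351.   54.5] yaw -164.0 tilt [0. 0.] F [-0.5 -0.1  3.9] w 0.27 gf 79 j7 0.59
```

```bash
python3 -m pendant '[[[0,0,-0.02,0,0,0],[0,0,-0.03,0,0,0],[0,0,-0.04,0,0,0],[0,0,-0.04,0,0,0],[0,0,-0.04,0,0,8]]]' && python3 -m pendant '[[[0,0.03,-0.03,0,0,8],[0,0.04,-0.04,0,0,0],[0,0.04,-0.03,0,0,0],[0,0.04,0,0,0,0],[0,0.04,0,0,0,0]]]' && python3 -m pendant '[[[0.02,0.04,0,0,0,0],[0.02,0.04,0,0,0,0],[0.02,0.04,0,0,0,0],[0,0.02,0,0,0,0],[0,0,0,0,0,0]]]'
python3 - <<'E'
from h import *
snap("wrist","w5"); to(485,170,130,np.radians(180))
E
```

```text
clock: 15.35
tcp_pos: [587.2, 350.9, 226.6]
tool_rot: [-0.069, 0.998, 0.0, -0.0]
ft_force: [0.7, -0.0, -2.8]
grip_width: 0.269
gripper_force: 78.5
clock: 15.98
tcp_pos: [582.8, 541.8, 326.0]
tool_rot: [-0.001, 1.0, 0.001, 0.0]
ft_force: [-0.5, 0.1, -2.3]
grip_width: 0.271
gripper_force: 79.1
clock: 16.6
tcp_pos: [520.9, 682.4, 324.3]
tool_rot: [-0.002, 1.0, 0.0, -0.001]
ft_force: [0.4, -1.1, -2.8]
grip_width: 0.273
gripper_force: 79.1
az 0.1 deg then mm x 37.1 y -511.1 z 194.6 | t 16.6 pos [522.1 681.1 324.6] yaw -179.9 tilt [-0.001  0.001] F [ 1.1 -0.  -2.8] w 0.27 gf 79 j7 0.37
```

View pics/w5.png

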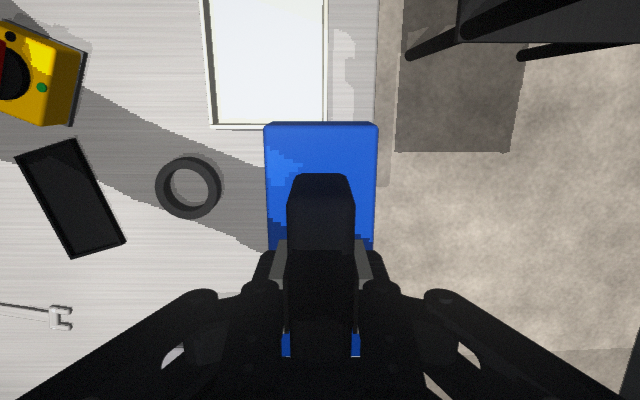

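```bash
python3 -m pendant '[[[0,-0.04,0,0,0,0],[0,-0.042,0,0,0,0],[0,-0.042,0,0,0,0],[0,-0.042,0,0,0,0],[0,-0.042,0,0,0,0]]]' && python3 -m pendant '[[[0,-0.042,0,0,0,0],[0,-0.042,0,0,0,0],[0,-0.042,0,0,0,0],[0,-0.042,0,0,0,0],[0,-0.042,0,0,0,0]]]'  && python3 -m pendant '[[[0,-0.042,0,0,0,0],[0,-0.042,0,0,0,0],[0,-0.042,0,0,0,0],[0,-0.042,0,0,0,0],[0,-0.042,0,0,0,0]]]' && python3 -m pendant '[[[0,-0.03,0,0,0,0],[0,-0.02,0,0,0,0],[0,0,0,0,0,0],[0,0,0,0,0,0],[0,0,0,0,0,0]]]'
python3 - <<'E'
from h import *
snap("wrist","w6"); to(485,170,130,np.radians(180))
E
```

```text
clock: 17.27
tcp_pos: [523.7, 469.4, 325.1]
tool_rot: [0.001, 1.0, -0.0, 0.0]
ft_force: [0.2, -0.0, -1.7]
grip_width: 0.266
gripper_force: 79.4
clock: 17.9
tcp_pos: [523.1, 259.6, 324.8]
tool_rot: [0.001, 1.0, -0.001, 0.0]
ft_force: [0.0, -0.0, -2.3]
grip_width: 0.27
gripper_force: 79.4
clock: 18.52
tcp_pos: [522.6, 49.9, 324.8]
tool_rot: [0.001, 1.0, -0.001, 0.0]
ft_force: [0.3, -0.7, -2.8]
grip_width: 0.268
gripper_force: 79.4
clock: 19.15
tcp_pos: [523.3, 3.2, 324.5]
tool_rot: [-0.001, 1.0, -0.0, 0.0]
ft_force: [-0.2, 1.0, -2.6]
grip_width: 0.269
gripper_force: 79.5
az 0.1 deg then mm x 38.4 y 166.8 z 194.5 | t 19.2 pos [523.4   3.2 324.5] yaw -179.9 tilt [ 0. -0.] F [ 0.1 -0.7 -1.9] w 0.27 gf 80 j7 0.97
```

View pics/w6.png

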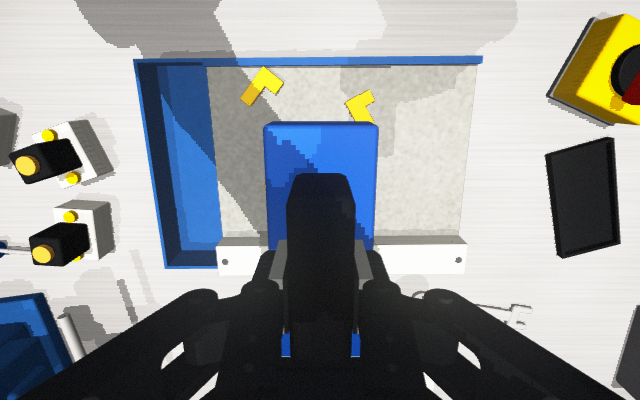

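```bash
python3 - <<'E'
from h import *
c2,c6=cal("w2"),cal("w6")
P=[(c2,(162,38),(125,150,70)),(c2,(417,36),(125,-150,70)),(c2,(417,70),(85,-150,70)),(c2,(163,73),(85,150,70)),(c2,(190,231),(-125,150,50)),
(c6,(482,56),(-125,150,50)),(c6,(482,63),(-117,150,50)),(c6,(217,247),(85,-150,70)),(c6,(467,243),(85,150,70)),(c6,(217,274),(125,-150,70)),(c6,(466,272),(125,150,70)),(c6,(206,67),(-115,-150,40))]
for Q in (P,P[:5],P[5:]):
    p,r=fit([q[0] for q in Q],[q[1] for q in Q],[q[2] for q in Q],[545,20,0]); print(np.round(p[:2],1),np.degrees(p[2]).round(2),r.tolist())
h=cv2.cvtColor(cv2.imread("pics/w2_raw.png"),cv2.COLOR_BGR2HSV)
m=((h[...,0]>18)&(h[...,0]<32)&(h[...,1]>140)&(h[...,2]>100)).astype(np.uint8)*255
n,l,st,ce=cv2.connectedComponentsWithStats(m)
for s,q in zip(st[1:],ce[1:]):
    if s[4]>40:print(s,q.round(),unproj(c2,*q,50).round(1))
E
```

```text
[539.2  27.8] 0.46 [[-3.1, -1.0], [1.7, -1.4], [-0.7, 1.3], [0.7, 0.7], [0.1, 0.4], [0.9, -1.3], [-0.0, -0.3], [-2.3, -1.9], [1.0, 0.4], [0.8, 1.2], [-1.7, 1.6], [-0.3, 0.4]]
[539.1  27.8] 0.4 [[-3.0, -1.0], [1.8, -1.2], [-0.6, 1.6], [0.7, 0.6], [0.0, 0.4]]
[539.2  27.9] 0.49 [[0.9, -1.3], [-0.0, -0.3], [-2.2, -1.8], [1.1, 0.4], [0.9, 1.3], [-1.7, 1.6], [-0.3, 0.5]]
[560  44  12  11 107] [565.  49.] [ 652.4 -306.2   50. ]
[580  60  19  20 288] [589.  69.] [ 628.5 -340.5   50. ]
[548  89  13  11 112] [554.  94.] [ 599.4 -302.6   50. ]
[339  99  25  33 526] [352. 115.] [573.3 -47.8  50. ]
[530 128  13  11 108] [536. 133.] [ 550.6 -289.    50. ]
[626 146  11  11  91] [631. 151.] [ 527.  -417.7   50. ]
[557 151  18  17 234] [565. 159.] [ 516.6 -333.2   50. ]
[  40  175   85   82 3176] [ 85. 208.] [448.  318.6  50. ]
[267 174  26  33 478] [279. 191.] [472.8  49.2  50. ]
[335 182  34  31 461] [352. 198.] [462.  -50.4  50. ]
[601 182  12  10  90] [607. 187.] [ 478.1 -397.6   50. ]
[ 35 235  28  11  77] [ 50. 240.] [400.1 378.6  50. ]
[571 274  11  10  80] [576. 278.] [ 337.9 -385.    50. ]
[606 304  16  13 156] [613. 310.] [ 284.8 -452.4   50. ]
```

```bash
python3 -m pendant '[[[0.009,0.032,0,0,0,0],[0.009,0.032,0,0,0,0],[0.009,0.032,0.03,0,0,0],[0.008,0.031,0.04,0,0,0],[0,0,0.05,0,0,0]]]' && python3 -m pendant '[[[0,0,0.05,0,0,0],[0,0,0.03,0,0,0],[0,0,0.02,0,0,0],[0,0,0.01,0,0,0],[0,0,0,0,0,0]]]'
python3 - <<'E'
from h import *
c=cal("w6"); print(unproj(c,264,122,296),unproj(c,378,122,296))
to(488,130,92,np.radians(180.5))
E
```

```text
clock: 19.82
tcp_pos: [488.0, 132.5, 203.9]
tool_rot: [-0.002, 1.0, 0.001, 0.001]
ft_force: [1.2, -0.4, -3.2]
grip_width: 0.266
gripper_force: 79.7
clock: 20.45
tcp_pos: [488.4, 129.9, 94.3]
tool_rot: [-0.001, 1.0, 0.0, -0.0]
ft_force: [0.1, 0.5, -2.2]
grip_width: 0.27
gripper_force: 79.6
[463.59018072 -20.56060294 296.        ] [463.53506541  27.92788752 296.        ]
az -0.4 deg then mm x 0.4 y 0.1 z 2.3 | t 20.4 pos [488.4 129.9  94.3] yaw -179.9 tilt [-0.  0.] F [ 0.1  0.5 -2.2] w 0.27 gf 80 j7 0.43
```

```bash
python3 -m pendant '[[[0,0,0.002,0,0,-0.5],[0,-0.01,0,0,0,0],[0,-0.02,0,0,0,0],[0,-0.02,0,0,0,0],[0,-0.02,0,0,0,0]]]' && python3 -m pendant '[[[0,-0.02,0,0,0,0],[0,-0.02,0,0,0,0],[0,-0.02,0,0,0,0],[0,-0.02,0,0,0,0],[0,-0.02,0,0,0,0]]]' && python3 -m pendant '[[[0,-0.02,0,0,0,0],[0,-0.02,0,0,0,0],[0,-0.015,0,0,0,0],[0,-0.01,0,0,0,0],[0,-0.01,0,0,0,0]]]' && python3 -m pendant '[[[0,-0.006,0,0,0,0],[0,-0.006,0,0,0,0],[0,-0.005,0,0,0,0],[0,0,0,0,0,0],[0,0,0,0,0,0]]]'
python3 - <<'E'
from h import *
to(488,-135,92,np.radians(180.5))
E
```

```text
clock: 21.08
tcp_pos: [489.3, 58.1, 92.7]
tool_rot: [-0.004, 1.0, -0.0, 0.0]
ft_force: [-0.6, -0.5, -2.6]
grip_width: 0.268
gripper_force: 79.6
clock: 21.7
tcp_pos: [490.1, -42.0, 92.7]
tool_rot: [-0.004, 1.0, -0.0, 0.0]
ft_force: [0.2, 0.9, -2.3]
grip_width: 0.27
gripper_force: 79.6
clock: 22.32
tcp_pos: [490.8, -115.7, 92.4]
tool_rot: [-0.005, 1.0, 0.0, 0.0]
ft_force: [-0.9, 0.9, -2.1]
grip_width: 0.269
gripper_force: 79.6
clock: 22.95
tcp_pos: [490.9, -132.2, 92.3]
tool_rot: [-0.005, 1.0, 0.0, -0.0]
ft_force: [0.0, -0.4, -1.7]
grip_width: 0.27
gripper_force: 79.6
az 0.1 deg then mm x 3.0 y -2.8 z 0.3 | t 22.9 pos [ 490.9 -132.2   92.3] yaw -179.4 tilt [-0.  0.] F [ 0.  -0.4 -1.7] w 0.27 gf 80 j7 0.96
```

```bash
cat >> h.py <<'E'
PL=(539.2,27.8,np.radians(.46))
def chips(cam,name):
    c=snap(cam,name); h=cv2.cvtColor(cv2.imread(f"pics/{name}_raw.png"),cv2.COLOR_BGR2HSV)
    m=((h[...,0]>18)&(h[...,0]<33)&(h[...,1]>130)&(h[...,2]>70)).astype(np.uint8)*255
    n,l,st,ce=cv2.connectedComponentsWithStats(m)
    for s,q in zip(st[1:],ce[1:]):
        if s[4]<12: continue
        for z in (48,14):
            p=unproj(c,*q,z)-[PL[0],PL[1],0]
            if abs(p[0])<130 and -225<p[1]<155: print(cam,"area",s[4],"px",q.round(),"z",z,"plate xy",p[:2].round())
E
python3 -m pendant '[[[0,0,-0.03,0,0,0],[0,0,-0.04,0,0,0],[-0.02,0.04,-0.04,0,0,0],[-0.02,0.04,-0.04,0,0,0],[-0.03,0.04,-0.04,0,0,0]]]' && python3 -m pendant '[[[0,0.04,-0.02,0,0,0],[0,0.04,0,0,0,0],[0,0.03,0,0,0,0],[0,0,0,0,0,0],[0,0,0,0,0,0]]]'
python3 - <<'E'
from h import *
chips("wrist","w7"); chips("scene","s7"); chips("side","d7"); to(562,100,92.3,np.radians(180.5))
E
```

```text
clock: 23.58
tcp_pos: [559.2, -11.4, 282.9]
tool_rot: [-0.005, 1.0, -0.0, 0.0]
ft_force: [2.0, -1.4, -2.8]
grip_width: 0.273
gripper_force: 79.7
clock: 24.2
tcp_pos: [558.0, 96.9, 301.1]
tool_rot: [-0.005, 1.0, -0.0, -0.0]
ft_force: [0.5, -0.3, -2.8]
grip_width: 0.272
gripper_force: 79.6
wrist area 767 px [90. 44.] z 48 plate xy [ -97. -162.]
wrist area 767 px [90. 44.] z 14 plate xy [-101. -183.]
wrist area 851 px [95. 89.] z 48 plate xy [ -54. -165.]
wrist area 851 px [95. 89.] z 14 plate xy [ -54. -186.]
wrist area 774 px [190. 172.] z 48 plate xy [ 33. -75.]
wrist area 774 px [190. 172.] z 14 plate xy [ 41. -88.]
scene area 64 px [263. 194.] z 48 plate xy [ -70. -180.]
scene area 64 px [263. 194.] z 14 plate xy [ -98. -184.]
scene area 59 px [262. 205.] z 48 plate xy [ -23. -184.]
scene area 59 px [262. 205.] z 14 plate xy [ -50. -187.]
scene area 65 px [295. 217.] z 48 plate xy [ 37. -75.]
scene area 65 px [295. 217.] z 14 plate xy [ 12. -75.]
side area 37 px [351. 183.] z 48 plate xy [ -68. -151.]
side area 37 px [351. 183.] z 14 plate xy [ -57. -184.]
side area 51 px [316. 188.] z 48 plate xy [ 31. -71.]
side area 51 px [316. 188.] z 14 plate xy [  44. -102.]
az -0.0 deg then mm x -3.8 y 3.6 z 208.9 | t 24.4 pos [558.2  96.3 301.2] yaw -179.5 tilt [-0. -0.] F [ 0.7 -0.1 -2.7] w 0.27 gf 80 j7 0.81
```

```bash
python3 -m pendant '[[[-0.002,0,0.04,0,0,0],[0,0,0.05,0,0,0],[0,0,0.05,0,0,0],[0,0,0.04,0,0,0],[0,0,0.02,0,0,0]]]' && python3 -m pendant '[[[0,0,0.0085,0,0,0],[0,0,0,0,0,0],[0,-0.01,0,0,0,0],[0,-0.02,0,0,0,0],[0,-0.02,0,0,0,0]]]' && python3 -m pendant '[[[0,-0.02,0,0,0,0],[0,-0.02,0,0,0,0],[0,-0.02,0,0,0,0],[0,-0.02,0,0,0,0],[0,-0.02,0,0,0,0]]]' && python3 -m pendant '[[[0,-0.02,0,0,0,0],[0,-0.02,0,0,0,0],[0,-0.015,0,0,0,0],[0,-0.01,0,0,0,0],[0,-0.01,0,0,0,0]]]' && python3 -m pendant '[[[0,-0.006,0,0,0,0],[0,-0.004,0,0,0,0],[0,0,0,0,0,0],[0,0,0,0,0,0],[0,0,0,0,0,0]]]' && python3 -m pendant '[[[0,0,-0.03,0,0,0],[0,0,-0.04,0,0,0],[0.02,0.04,-0.04,0,0,0],[0.02,0.04,-0.04,0,0,0],[0,0.04,-0.04,0,0,0]]]' && python3 -m pendant '[[[0,0.04,-0.02,0,0,0],[0,0.04,0,0,0,0],[0,0.03,0,0,0,0],[0,0,0,0,0,0],[0,0,0,0,0,0]]]'
python3 - <<'E'
from h import *
chips("wrist","w8"); chips("scene","s8"); chips("side","d8"); to(587.7,351,150,np.radians(196))
E
```

```text
clock: 24.98
tcp_pos: [559.6, 96.5, 99.6]
tool_rot: [-0.004, 1.0, -0.0, -0.001]
ft_force: [0.1, -0.7, -1.6]
grip_width: 0.267
gripper_force: 79.7
clock: 25.6
tcp_pos: [560.7, 45.1, 93.2]
tool_rot: [-0.004, 1.0, -0.0, 0.0]
ft_force: [0.9, -0.5, -1.9]
grip_width: 0.269
gripper_force: 79.7
clock: 26.22
tcp_pos: [561.5, -54.1, 92.8]
tool_rot: [-0.005, 1.0, -0.0, -0.0]
ft_force: [0.1, 0.5, -2.6]
grip_width: 0.271
gripper_force: 79.7
clock: 26.85
tcp_pos: [562.2, -128.0, 92.9]
tool_rot: [-0.005, 1.0, 0.0, 0.0]
ft_force: [0.1, 0.6, -1.9]
grip_width: 0.271
gripper_force: 79.7
clock: 27.48
tcp_pos: [562.3, -137.4, 92.9]
tool_rot: [-0.005, 1.0, 0.0, 0.0]
ft_force: [-0.0, 0.2, -1.6]
grip_width: 0.272
gripper_force: 79.7
clock: 28.1
tcp_pos: [519.9, -17.0, 284.2]
tool_rot: [-0.005, 1.0, -0.001, -0.0]
ft_force: [1.5, -0.0, -1.9]
grip_width: 0.268
gripper_force: 79.6
clock: 28.72
tcp_pos: [520.1, 91.5, 302.7]
tool_rot: [-0.005, 1.0, -0.0, -0.0]
ft_force: [-0.2, -0.1, -2.3]
grip_width: 0.272
gripper_force: 79.6
wrist area 686 px [101.  80.] z 48 plate xy [-101. -163.]
wrist area 686 px [101.  80.] 
[... 158 characters left out ...]
 px [114. 192.] z 48 plate xy [  20. -170.]
wrist area 650 px [114. 192.] z 14 plate xy [  30. -191.]
scene area 60 px [263. 194.] z 48 plate xy [ -70. -180.]
scene area 60 px [263. 194.] z 14 plate xy [ -98. -184.]
scene area 52 px [262. 205.] z 48 plate xy [ -22. -184.]
scene area 52 px [262. 205.] z 14 plate xy [ -49. -188.]
scene area 60 px [260. 226.] z 48 plate xy [  60. -188.]
scene area 60 px [260. 226.] z 14 plate xy [  36. -192.]
side area 36 px [351. 183.] z 48 plate xy [ -67. -151.]
side area 36 px [351. 183.] z 14 plate xy [ -56. -183.]
az -15.5 deg then mm x -136.5 y 231.3 z 152.7 | t 28.9 pos [520.2  91.  302.7] yaw -179.5 tilt [-0. -0.] F [ 0.7  0.  -2. ] w 0.27 gf 80 j7 0.81
```

```bash
python3 -m pendant '[[[0,0,0,0,0,-7.75],[0,0,0,0,0,-7.75],[-0.02,0.035,0,0,0,0],[-0.02,0.035,0,0,0,0],[-0.02,0.035,0,0,0,0]]]' && python3 -m pendant '[[[-0.02,0.035,0.01,0,0,0],[-0.02,0.035,0.03,0,0,0],[-0.02,0.035,0.03,0,0,0],[-0.0165,0.021,0.04,0,0,0],[0,0,0.04,0,0,0]]]' && python3 -m pendant '[[[0,0,0,0,0,0],[0,0,0,0,0,0],[0,0,0,0,0,0],[0,0,0,0,0,0],[0,0,0,0,0,0]]]'
python3 - <<'E'
from h import *
snap("wrist","w9"); to(587.7,351,56,np.radians(196))
E
```

```text
clock: 29.5
tcp_pos: [549.4, 209.6, 302.7]
tool_rot: [-0.139, 0.99, -0.0, -0.0]
ft_force: [1.2, -0.3, -2.0]
grip_width: 0.27
gripper_force: 79.7
clock: 30.12
tcp_pos: [587.5, 353.1, 151.1]
tool_rot: [-0.14, 0.99, 0.001, -0.0]
ft_force: [0.3, -1.9, -2.8]
grip_width: 0.271
gripper_force: 79.6
clock: 30.75
tcp_pos: [587.8, 351.5, 153.4]
tool_rot: [-0.139, 0.99, 0.0, 0.0]
ft_force: [0.4, 0.0, -2.0]
grip_width: 0.269
gripper_force: 79.5
az 0.0 deg then mm x 0.1 y -0.5 z 97.2 | t 30.8 pos [587.7 351.6 153.2] yaw -164.0 tilt [0. 0.] F [-0.8  0.6 -1.9] w 0.27 gf 79 j7 0.67
```

```bash
python3 -m pendant '[[[0,-0.0005,0.03,0,0,0],[0,0,0.03,0,0,0],[0,0,0.02,0,0,0],[0,0,0.01,0,0,0],[0,0,0.007,0,0,0]]]' && python3 -m pendant '[[[0,0,0.001,0,0,0],[0,0,0,0,0,0],[0,0,0,0,0,0],[0,0,0,0,0,0],[0,0,0,0,0,0]]]' && python3 -m pendant '[[[0,0,0,0,0,0],[0,0,0,0,0,0],[0,0,0,0,0,0],[0,0,0,0,0,0],[0,0,0,0,0,0]]]' 1  && python3 -m pendant '[[[0,0,-0.02,0,0,0],[0,0,-0.04,0,0,0],[0,0,-0.05,0,0,0],[0,0,-0.05,0,0,0],[0,0,-0.05,0,0,0]]]'
python3 - <<'E'
from h import *
snap("wrist","w10",(200,100,460,400),2); chips("wrist","w11"); to(525.2,-302.8,250,np.radians(109.1))
E
```

```text
clock: 31.42
tcp_pos: [587.8, 351.4, 55.9]
tool_rot: [-0.139, 0.99, 0.0, 0.0]
ft_force: [0.2, -0.1, -2.4]
grip_width: 0.271
gripper_force: 79.7
clock: 32.05
tcp_pos: [587.7, 351.2, 55.0]
tool_rot: [-0.139, 0.99, 0.0, 0.0]
ft_force: [0.6, 0.3, -2.7]
grip_width: 0.272
gripper_force: 79.7
clock: 32.67
tcp_pos: [587.7, 351.1, 54.8]
tool_rot: [-0.139, 0.99, 0.0, -0.0]
ft_force: [0.3, -0.3, -0.0]
grip_width: 1.005
gripper_force: 0.0
clock: 33.3
tcp_pos: [587.3, 351.2, 268.1]
tool_rot: [-0.14, 0.99, 0.0, 0.0]
ft_force: [0.4, -0.3, -0.4]
grip_width: 1.0
gripper_force: 0.0
az 86.9 deg then mm x -598.9 y -274.0 z 21.9 | t 33.4 pos [588.2 352.8 271.9] yaw -164.0 tilt [0.006 0.005] F [-1.1  1.2 -1. ] w 1.00 gf 0 j7 0.74
```

```bash
python3 - <<'E'
from h import *
to(525.2,-302.8,250,np.radians(199.1))
E
python3 -m pendant '[[[0,-0.03,0,0,0,-3.1],[0.02,-0.042,0,0,0,0],[0.02,-0.042,0,0,0,0],[0.02,-0.042,0,0,0,0],[0.02,-0.042,0,0,0,0]]]' && python3 -m pendant '[[[0.02,-0.042,0,0,0,0],[0.02,-0.042,0,0,0,0],[0.02,-0.042,0,0,0,0],[0.02,-0.042,0,0,0,0],[0.02,-0.042,0,0,0,0]]]' && python3 -m pendant '[[[0.02,-0.042,0,0,0,0],[0.02,-0.042,0,0,0,0],[0.02,-0.042,0,0,0,0],[0.02,-0.042,0,0,0,0],[0,0,0,0,0,0]]]'
python3 - <<'E'
from h import *
snap("wrist","w12"); to(525.2,-302.8,250,np.radians(199.1))
E
```

```text
az -3.1 deg then mm x 274.0 y -598.9 z 21.9 | t 33.4 pos [588.2 352.8 271.9] yaw -164.0 tilt [0.006 0.005] F [-1.1  1.2 -1. ] w 1.00 gf 0 j7 0.74
clock: 34.02
tcp_pos: [575.0, 136.0, 265.7]
tool_rot: [-0.166, 0.986, -0.0, 0.0]
ft_force: [1.0, -0.3, -0.4]
grip_width: 0.999
gripper_force: 0.0
clock: 34.65
tcp_pos: [549.4, -95.2, 265.7]
tool_rot: [-0.166, 0.986, -0.0, 0.0]
ft_force: [1.3, -0.0, 0.2]
grip_width: 1.0
gripper_force: 0.0
clock: 35.28
tcp_pos: [528.3, -282.2, 265.0]
tool_rot: [-0.164, 0.987, -0.0, -0.0]
ft_force: [-0.9, 0.5, -0.3]
grip_width: 1.001
gripper_force: 0.0
az -0.1 deg then mm x 10.9 y -20.5 z 15.3 | t 35.3 pos [ 528.8 -279.8  265.3] yaw -161.0 tilt [ 0. -0.] F [0.2 0.3 0.3] w 1.00 gf 0 j7 1.72
```

```bash
cat >> h.py <<'E'
def blobs(name,zs=(94,),x=(380,720),y=(-480,200)):
    c=cal(name); h=cv2.cvtColor(cv2.imread(f"pics/{name}_raw.png"),cv2.COLOR_BGR2HSV)
    m=((h[...,0]>12)&(h[...,0]<34)&(h[...,1]>120)&(h[...,2]>90)).astype(np.uint8)*255
    n,l,st,ce=cv2.connectedComponentsWithStats(m)
    for s,q in zip(st[1:],ce[1:]):
        if s[4]<60: continue
        for z in zs:
            p=unproj(c,*q,z)
            if x[0]<p[0]<x[1] and y[0]<p[1]<y[1]: print(name,"area",s[4],"px",q.round(1),"z",z,p[:2].round(1))
E
python3 - <<'E'
from h import *
blobs("w1"); blobs("w2"); blobs("w12")
E
```

```text
w1 area 101 px [328.4  48.9] z 94 [ 647.6 -308.9]
w1 area 280 px [327.6  69.8] z 94 [ 625.8 -308.2]
w1 area 97 px [325.3  94. ] z 94 [ 599.8 -305.7]
w1 area 626 px [125.5 114.5] z 94 [576.4 -74.3]
w1 area 94 px [315.  133.2] z 94 [ 555.6 -293.9]
w1 area 94 px [411.4 152. ] z 94 [ 533.6 -409. ]
w1 area 230 px [321.7 158.9] z 94 [ 525.  -301.9]
w1 area 229 px [412.2 178.6] z 94 [ 501.1 -412.6]
w1 area 589 px [ 66.  189.4] z 94 [486.   13.2]
w1 area 502 px [139.8 197.7] z 94 [475.6 -76.3]
w2 area 121 px [565.   48.7] z 94 [ 647.4 -277.1]
w2 area 297 px [588.9  69.4] z 94 [ 625.9 -308.1]
w2 area 123 px [553.6  93.9] z 94 [ 599.6 -273.5]
w2 area 543 px [351.6 115.4] z 94 [575.9 -43.9]
w2 area 116 px [536.1 133. ] z 94 [ 555.5 -261.4]
w2 area 105 px [630.3 150.9] z 94 [ 534.3 -377.4]
w2 area 247 px [565.  158.7] z 94 [ 524.9 -301.4]
w2 area 490 px [278.8 190.8] z 94 [485.1  43.6]
w2 area 468 px [351.5 198.1] z 94 [475.6 -46.3]
w2 area 107 px [606.2 186.6] z 94 [ 490.2 -359. ]
w12 area 202 px [216.4  73.8] z 94 [ 473.7 -388.4]
w12 area 568 px [179.5  96.4] z 94 [ 500.2 -412.6]
w12 area 808 px [460.9 119.1] z 94 [ 442.8 -188.1]
w12 area 172 px [302.2 130.1] z 94 [ 493.8 -309.8]
w12 area 788 px [437.7 159.4] z 94 [ 480.  -192.3]
w12 area 447 px [299.8 167. ] z 94 [ 524.4 -302. ]
w12 area 614 px [404.8 226. ] z 94 [ 545.5 -195.3]
w12 area 157 px [276.7 221.2] z 94 [ 578.5 -306.5]
w12 area 391 px [260.4 264.4] z 94 [ 624.8 -308.4]
```

```bash
python3 -m pendant '[[[0.011,-0.0194,0,0,0,0],[0,0,0.04,0,0,0],[0,0,0.04,0,0,0],[0,0,0.04,0,0,0],[0,0,0.04,0,0,0]]]' && python3 -m pendant '[[[0,0,0.025,0,0,0],[0,0,0.0123,0,0,0],[0,0,0,0,0,0],[0,0,0,0,0,0],[0,0,0,0,0,0]]]' && python3 -m pendant '[[[0,0,0,0,0,0],[0,0,0,0,0,0],[0,0,0,0,0,0],[0,0,0,0,0,0],[0,0,0,0,0,0]]]' -1 80
python3 - <<'E'
from h import *
to(524.7,-301.8,68,np.radians(199.1))
E
```

```text
clock: 35.95
tcp_pos: [525.7, -299.4, 104.5]
tool_rot: [-0.167, 0.986, -0.0, 0.0]
ft_force: [0.6, -0.6, 0.3]
grip_width: 1.001
gripper_force: 0.0
clock: 36.58
tcp_pos: [525.6, -300.9, 68.5]
tool_rot: [-0.166, 0.986, -0.0, 0.0]
ft_force: [0.5, -0.2, 0.4]
grip_width: 1.001
gripper_force: 0.0
clock: 37.2
tcp_pos: [525.3, -300.8, 67.7]
tool_rot: [-0.166, 0.986, -0.0, 0.0]
ft_force: [-1.6, -1.4, 6.3]
grip_width: 0.413
gripper_force: 79.1
az 0.0 deg then mm x 0.9 y -0.7 z -0.3 | t 37.2 pos [ 525.3 -300.8   67.7] yaw -160.9 tilt [ 0. -0.] F [-1.6 -1.4  6.3] w 0.41 gf 79 j7 1.59
```

```bash
python3 -m pendant '[[[0,0,-0.02,0,0,0],[0,0,-0.04,0,0,0],[0,0,-0.045,0,0,0],[0,0,-0.045,0,0,9.3],[0,0,-0.045,0,0,9.3]]]'
python3 - <<'E'
from h import *
to(644.4,116.6,250,np.radians(180.46))
E
```

```text
clock: 37.83
tcp_pos: [524.9, -300.2, 264.8]
tool_rot: [-0.002, 1.0, 0.0, 0.0]
ft_force: [1.8, -0.7, -5.1]
grip_width: 0.411
gripper_force: 81.1
az -0.2 deg then mm x -122.8 y 415.9 z 14.8 | t 37.8 pos [ 524.9 -300.2  264.8] yaw -179.7 tilt [0.    0.001] F [ 1.8 -0.7 -5.1] w 0.41 gf 81 j7 1.47
```

```bash
python3 -m pendant '[[[-0.01,0.035,0,0,0,-0.2],[-0.012,0.042,0,0,0,0],[-0.012,0.042,0,0,0,0],[-0.012,0.042,0,0,0,0],[-0.012,0.042,0,0,0,0]]]' && python3 -m pendant '[[[-0.012,0.042,0,0,0,0],[-0.012,0.042,0,0,0,0],[-0.012,0.042,0,0,0,0],[-0.012,0.042,0,0,0,0],[-0.012,0.03,0,0,0,0]]]' && python3 -m pendant '[[[-0.0048,0.015,0.02,0,0,0],[0,0,0.03,0,0,0],[0,0,0.03,0,0,0],[0,0,0,0,0,0],[0,0,0,0,0,0]]]'
python3 - <<'E'
from h import *
to(644.4,116.6,138,np.radians(180.46))
E
```

```text
clock: 38.45
tcp_pos: [580.7, -95.4, 263.4]
tool_rot: [-0.007, 1.0, 0.0, -0.0]
ft_force: [0.8, 0.6, -4.8]
grip_width: 0.409
gripper_force: 81.1
clock: 39.08
tcp_pos: [637.9, 104.2, 263.5]
tool_rot: [-0.007, 1.0, 0.0, -0.0]
ft_force: [0.6, -0.2, -4.4]
grip_width: 0.415
gripper_force: 81.3
clock: 39.7
tcp_pos: [643.0, 116.7, 183.5]
tool_rot: [-0.006, 1.0, 0.0, 0.0]
ft_force: [0.3, -0.2, -4.7]
grip_width: 0.412
gripper_force: 80.7
az 0.3 deg then mm x -1.4 y -0.1 z 45.5 | t 39.7 pos [643.  116.7 183.5] yaw -179.3 tilt [0.001 0.   ] F [ 0.3 -0.2 -4.7] w 0.41 gf 81 j7 0.76
```

```bash
python3 -m pendant '[[[-0.0014,0,0.02,0,0,0.3],[0,0,0.015,0,0,0],[0,0,0.0085,0,0,0],[0,0,0,0,0,0],[0,0,0,0,0,0]]]' && python3 -m pendant '[[[0,0,0.001,0,0,0],[0,0,0,0,0,0],[0,0,0.0008,0,0,0],[0,0,0,0,0,0],[0,0,0,0,0,0]]]'
python3 - <<'E'
from h import *
to(644.4,116.6,138,np.radians(180.46))
E
```

```text
clock: 40.33
tcp_pos: [644.3, 117.0, 139.0]
tool_rot: [-0.004, 1.0, 0.0, 0.0]
ft_force: [-1.1, 0.4, -5.7]
grip_width: 0.414
gripper_force: 81.0
clock: 40.95
tcp_pos: [644.4, 116.8, 137.5]
tool_rot: [-0.004, 1.0, 0.0, 0.0]
ft_force: [-1.8, -1.0, 1.0]
grip_width: 0.408
gripper_force: 81.5
az -0.0 deg then mm x -0.0 y -0.2 z -0.5 | t 41.0 pos [644.4 116.8 137.5] yaw -179.6 tilt [0. 0.] F [-1.8 -1.   1. ] w 0.41 gf 81 j7 0.73
```

Contact made. Release, lift, check its position from the nut, then head for VA.

```bash
python3 -m pendant '[[[0,0,0,0,0,0],[0,0,0,0,0,0],[0,0,0,0,0,0],[0,0,0,0,0,0],[0,0,0,0,0,0]]]' 1 && python3 -m pendant '[[[0,0,-0.02,0,0,0],[0,0,-0.04,0,0,0],[0,0,-0.04,0,0,0],[0.02,-0.03,-0.04,0,0,0],[0,-0.04,0,0,0,0]]]' && python3 -m pendant '[[[0,-0.04,0,0,0,0],[0,-0.04,0,0,0,0],[0,0,0,0,0,0],[0,0,0,0,0,0],[0,0,0,0,0,0]]]'
python3 - <<'E'
from h import *
snap("wrist","w13"); blobs("w13",(164,),(600,720),(50,200)); blobs("w13",(94,),(600,650),(-350,-260)); to(625.5,-308.2,180,np.radians(177.1))
E
```

```text
clock: 41.58
tcp_pos: [644.2, 116.9, 137.2]
tool_rot: [-0.004, 1.0, 0.0, -0.0]
ft_force: [-0.6, 0.0, 0.1]
grip_width: 1.003
gripper_force: 0.0
clock: 42.2
tcp_pos: [624.7, 47.8, 282.0]
tool_rot: [-0.005, 1.0, 0.0, 0.003]
ft_force: [-0.0, -0.9, -0.7]
grip_width: 0.999
gripper_force: 0.0
clock: 42.82
tcp_pos: [625.4, -32.0, 277.9]
tool_rot: [-0.005, 1.0, 0.0, 0.0]
ft_force: [-0.2, -0.1, -0.4]
grip_width: 0.998
gripper_force: 0.0
w13 area 276 px [495.4 171.7] z 164 [605.4  90.1]
w13 area 702 px [523.2 221.9] z 164 [642.6 116.1]
w13 area 442 px [ 13.9 171.9] z 94 [ 625. -308.]
w13 area 122 px [ 59.9 187.8] z 94 [ 639.5 -269.5]
az 3.4 deg then mm x -14.1 y -275.7 z 97.7 | t 42.9 pos [625.4 -32.1 277.7] yaw -179.5 tilt [0. 0.] F [ 0.1 -0.5 -0.3] w 1.00 gf 0 j7 1.04
```

View pics/w13.png

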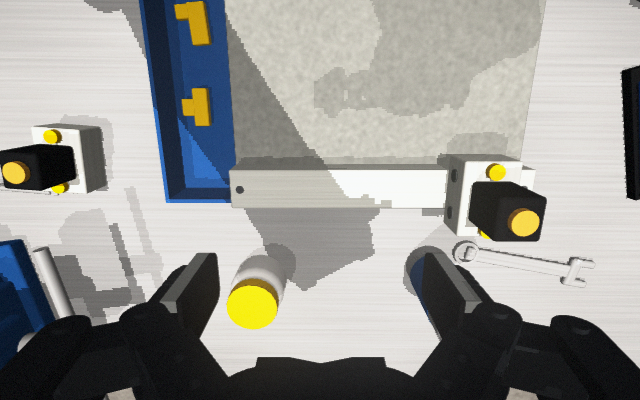

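```bash
python3 -m pendant '[[[0,-0.04,0,0,0,3.4],[-0.002,-0.042,0,0,0,0],[-0.002,-0.042,0,0,0,0],[-0.002,-0.042,0,0,0,0],[-0.002,-0.042,0,0,0,0]]]' && python3 -m pendant '[[[-0.002,-0.042,0.02,0,0,0],[-0.004,-0.0255,0.04,0,0,0],[0,0,0.03,0,0,0],[0,0,0,0,0,0],[0,0,0,0,0,0]]]'
python3 - <<'E'
from h import *
to(625.2,-308.2,68,np.radians(177.1))
E
```

```text
clock: 43.5
tcp_pos: [625.1, -242.1, 277.4]
tool_rot: [0.025, 1.0, 0.0, 0.0]
ft_force: [-0.5, -0.2, 0.6]
grip_width: 0.999
gripper_force: 0.0
clock: 44.12
tcp_pos: [628.3, -308.4, 188.8]
tool_rot: [0.025, 1.0, -0.0, 0.001]
ft_force: [0.2, -0.0, 1.0]
grip_width: 0.998
gripper_force: 0.0
az -0.0 deg then mm x 3.1 y 0.0 z 120.8 | t 44.1 pos [ 628.3 -308.4  188.8] yaw 177.1 tilt [ 0.001 -0.   ] F [ 0.2 -0.   1. ] w 1.00 gf 0 j7 1.38
```

```bash
python3 -m pendant '[[[0.003,0,0.03,0,0,0],[0,0,0.04,0,0,0],[0,0,0.03,0,0,0],[0,0,0.015,0,0,0],[0,0,0.0058,0,0,0]]]' && python3 -m pendant '[[[0,0,0,0,0,0],[0,0,0,0,0,0],[0,0,0,0,0,0],[0,0,0,0,0,0],[0,0,0,0,0,0]]]' && python3 -m pendant '[[[0,0,0,0,0,0],[0,0,0,0,0,0],[0,0,0,0,0,0],[0,0,0,0,0,0],[0,0,0,0,0,0]]]' -1 80
python3 - <<'E'
from h import *
to(625.2,-308.2,68,np.radians(177.1))
E
python3 -m pendant '[[[0,0,-0.02,0,0,0],[0,0,-0.04,0,0,0],[0,0,-0.045,0,0,0],[0,0,-0.045,0,0,0],[0,0,-0.045,0,0,-3.4]]]'
python3 - <<'E'
from h import *
to(644.2,28.6,250,np.radians(180.46))
E
```

```text
clock: 44.75
tcp_pos: [625.0, -308.9, 67.1]
tool_rot: [0.026, 1.0, -0.0, 0.0]
ft_force: [0.8, 1.2, 0.4]
grip_width: 1.0
gripper_force: 0.0
clock: 45.38
tcp_pos: [624.5, -309.1, 66.5]
tool_rot: [0.026, 1.0, 0.0, 0.0]
ft_force: [-0.8, -0.2, 0.0]
grip_width: 0.997
gripper_force: 0.0
clock: 46.0
tcp_pos: [624.6, -309.0, 66.6]
tool_rot: [0.026, 1.0, -0.0, 0.0]
ft_force: [0.2, 0.8, 4.2]
grip_width: 0.415
gripper_force: 80.4
az -0.1 deg then mm x -0.6 y 0.9 z -1.4 | t 46.0 pos [ 624.6 -309.    66.6] yaw 177.0 tilt [ 0. -0.] F [0.2 0.8 4.2] w 0.42 gf 80 j7 1.31
clock: 46.62
tcp_pos: [624.2, -308.9, 264.1]
tool_rot: [-0.004, 1.0, -0.0, 0.0]
ft_force: [0.1, -0.4, -4.2]
grip_width: 0.413
gripper_force: 80.1
az 0.0 deg then mm x -22.7 y 337.3 z 14.1 | t 46.6 pos [ 624.2 -308.9  264.1] yaw -179.5 tilt [ 0. -0.] F [ 0.1 -0.4 -4.2] w 0.41 gf 80 j7 1.48
```

```bash
python3 -m pendant '[[[-0.002,0.035,0,0,0,0],[-0.002,0.042,0,0,0,0],[-0.002,0.042,0,0,0,0],[-0.002,0.042,0,0,0,0],[-0.002,0.042,0,0,0,0]]]' && python3 -m pendant '[[[-0.003,0.042,0,0,0,0],[-0.003,0.042,0,0,0,0],[-0.003,0.035,0,0,0,0],[-0.0032,0.0153,0,0,0,0],[0,0,0.02,0,0,0]]]' && python3 -m pendant '[[[0,0,0.03,0,0,0],[0,0,0.03,0,0,0],[0,0,0,0,0,0],[0,0,0,0,0,0],[0,0,0,0,0,0]]]'
python3 - <<'E'
from h import *
to(643.5,28.6,136.6,np.radians(180.46))
E
```

```text
clock: 47.25
tcp_pos: [632.7, -104.7, 262.6]
tool_rot: [-0.004, 1.0, -0.0, 0.0]
ft_force: [0.3, 0.0, -3.7]
grip_width: 0.413
gripper_force: 80.4
clock: 47.88
tcp_pos: [644.7, 29.2, 242.3]
tool_rot: [-0.004, 1.0, 0.0, 0.001]
ft_force: [0.2, -0.9, -2.9]
grip_width: 0.407
gripper_force: 80.5
clock: 48.5
tcp_pos: [644.6, 28.1, 182.5]
tool_rot: [-0.004, 1.0, 0.0, 0.001]
ft_force: [-0.4, 1.1, -2.6]
grip_width: 0.412
gripper_force: 80.2
az -0.1 deg then mm x 1.1 y 0.5 z 45.9 | t 48.5 pos [644.6  28.1 182.5] yaw -179.6 tilt [0.001 0.   ] F [-0.4  1.1 -2.6] w 0.41 gf 80 j7 0.88
```

```bash
python3 -m pendant '[[[0.001,0,0.02,0,0,0],[0,0,0.015,0,0,0],[0,0,0.009,0,0,0],[0,0,0,0,0,0],[0,0,0,0,0,0]]]' && python3 -m pendant '[[[0,0,0.001,0,0,0],[0,0,0.0005,0,0,0],[0,0,0.0008,0,0,0],[0,0,0,0,0,0],[0,0,0,0,0,0]]]'
python3 - <<'E'
from h import *
to(643.5,28.6,136.6,np.radians(180.46))
E
```

```text
clock: 49.12
tcp_pos: [643.1, 28.4, 137.1]
tool_rot: [-0.004, 1.0, 0.0, -0.0]
ft_force: [0.4, 0.1, -3.4]
grip_width: 0.411
gripper_force: 80.3
clock: 49.75
tcp_pos: [643.2, 28.4, 136.1]
tool_rot: [-0.004, 1.0, -0.0, 0.0]
ft_force: [-5.3, -2.2, 13.3]
grip_width: 0.409
gripper_force: 82.3
az -0.0 deg then mm x -0.3 y 0.2 z -0.5 | t 49.8 pos [643.2  28.4 136.1] yaw -179.6 tilt [ 0.001 -0.   ] F [-5.3 -2.2 13.3] w 0.41 gf 82 j7 0.85
```

```bash
python3 -m pendant '[[[0,0,-0.0008,0,0,0],[0,0,0,0,0,0],[0,0,0,0,0,0],[0,0,0,0,0,0],[0,0,0,0,0,0]]]' 1 && python3 -m pendant '[[[0,0,-0.02,0,0,0],[0,0,-0.04,0,0,0],[0,0,-0.04,0,0,0],[0.02,-0.03,-0.04,0,0,0],[0.01,-0.04,0,0,0,0]]]' && python3 -m pendant '[[[0.01,-0.04,0,0,0,0],[0.01,-0.04,0,0,0,0],[0.01,-0.04,0,0,0,0],[0,-0.02,0,0,0,0],[0,0,0,0,0,0]]]'
python3 - <<'E'
from h import *
snap("wrist","w14"); blobs("w14",(164,),(600,720),(0,200)); blobs("w14",(94,),(480,530),(-450,-380)); to(500.7,-412.6,260,np.radians(157.3))
E
```

```text
clock: 50.38
tcp_pos: [643.1, 28.4, 135.9]
tool_rot: [-0.004, 1.0, 0.0, -0.0]
ft_force: [-0.1, 0.7, -1.0]
grip_width: 1.002
gripper_force: 0.0
clock: 51.0
tcp_pos: [613.9, -41.0, 280.4]
tool_rot: [-0.005, 1.0, -0.0, 0.003]
ft_force: [0.6, -0.3, -1.8]
grip_width: 0.998
gripper_force: 0.0
clock: 51.62
tcp_pos: [584.9, -183.0, 276.6]
tool_rot: [-0.003, 1.0, 0.0, 0.0]
ft_force: [0.7, 0.6, 0.4]
grip_width: 1.001
gripper_force: 0.0
w14 area 641 px [597.6 273.3] z 164 [643.4  27.7]
w14 area 527 px [43.4 74.4] z 94 [ 500.2 -413.1]
w14 area 113 px [ 77.8 105.7] z 94 [ 525.2 -389.5]
az 23.1 deg then mm x -11.4 y -245.7 z 16.6 | t 51.7 pos [ 585.  -181.5  276.6] yaw -179.6 tilt [0.001 0.001] F [-0.9  0.9 -0.8] w 1.00 gf 0 j7 1.27
```

```bash
python3 -m pendant '[[[0,0,0,0,0,7.7],[0,0,0,0,0,7.7],[0,0,0,0,0,7.7],[-0.002,-0.03,0,0,0,0],[-0.002,-0.042,0,0,0,0]]]' && python3 -m pendant '[[[-0.002,-0.042,0,0,0,0],[-0.002,-0.042,0,0,0,0],[-0.002,-0.042,0,0,0,0],[-0.001,-0.0335,0.02,0,0,0],[0,-0.0145,0.04,0,0,0]]]' && python3 -m pendant '[[[0,0,0.03,0,0,0],[0,0,0,0,0,0],[0,0,0,0,0,0],[0,0,0,0,0,0],[0,0,0,0,0,0]]]'
python3 - <<'E'
from h import *
to(500.5,-412.8,67,np.radians(157.3))
E
```

```text
clock: 52.3
tcp_pos: [561.5, -247.7, 276.7]
tool_rot: [0.194, 0.981, 0.0, 0.0]
ft_force: [0.3, -0.3, -0.2]
grip_width: 1.002
gripper_force: 0.0
clock: 52.92
tcp_pos: [500.9, -414.0, 216.7]
tool_rot: [0.197, 0.98, -0.001, 0.001]
ft_force: [0.9, -0.7, 0.3]
grip_width: 1.001
gripper_force: 0.0
clock: 53.55
tcp_pos: [500.4, -413.3, 186.9]
tool_rot: [0.196, 0.981, -0.0, 0.0]
ft_force: [-0.9, -0.2, -0.3]
grip_width: 1.0
gripper_force: 0.0
az 0.0 deg then mm x 0.2 y 0.5 z 119.9 | t 53.5 pos [ 500.4 -413.3  186.9] yaw 157.3 tilt [ 0.001 -0.001] F [-0.9 -0.2 -0.3] w 1.00 gf 0 j7 1.26
```

```bash
python3 -m pendant '[[[0,0,0.03,0,0,0],[0,0,0.04,0,0,0],[0,0,0.03,0,0,0],[0,0,0.014,0,0,0],[0,0,0.005,0,0,0]]]' && python3 -m pendant '[[[0,0,0,0,0,0],[0,0,0,0,0,0],[0,0,0,0,0,0],[0,0,0,0,0,0],[0,0,0,0,0,0]]]' && python3 -m pendant '[[[0,0,0,0,0,0],[0,0,0,0,0,0],[0,0,0,0,0,0],[0,0,0,0,0,0],[0,0,0,0,0,0]]]' -1 80
python3 - <<'E'
from h import *
to(500.5,-412.8,67,np.radians(157.3))
E
python3 -m pendant '[[[0,0,-0.02,0,0,0],[0,0,-0.04,0,0,0],[0,0,-0.045,0,0,-7.7],[0,0,-0.045,0,0,-7.7],[0,0,-0.045,0,0,-7.7]]]'
python3 - <<'E'
from h import *
to(644.9,-59.4,250,np.radians(180.46))
E
```

```text
clock: 54.18
tcp_pos: [500.3, -413.3, 67.0]
tool_rot: [0.197, 0.981, 0.0, 0.0]
ft_force: [1.4, -0.5, -0.0]
grip_width: 1.0
gripper_force: 0.0
clock: 54.8
tcp_pos: [500.1, -413.4, 67.1]
tool_rot: [0.197, 0.98, -0.0, 0.0]
ft_force: [0.5, -0.5, 0.2]
grip_width: 1.003
gripper_force: 0.0
clock: 55.42
tcp_pos: [500.2, -413.4, 67.1]
tool_rot: [0.197, 0.98, -0.0, 0.0]
ft_force: [-0.2, -0.8, 4.0]
grip_width: 0.413
gripper_force: 80.5
az 0.0 deg then mm x -0.1 y 0.7 z 0.1 | t 55.4 pos [ 500.2 -413.4   67.1] yaw 157.3 tilt [ 0. -0.] F [-0.2 -0.8  4. ] w 0.41 gf 81 j7 1.17
clock: 56.05
tcp_pos: [499.8, -413.0, 264.5]
tool_rot: [-0.006, 1.0, -0.0, 0.0]
ft_force: [-0.0, -0.6, -3.4]
grip_width: 0.411
gripper_force: 80.1
az 0.3 deg then mm x -148.0 y 352.4 z 14.5 | t 56.0 pos [ 499.8 -413.   264.5] yaw -179.3 tilt [ 0. -0.] F [-0.  -0.6 -3.4] w 0.41 gf 80 j7 1.68
```

```bash
python3 -m pendant '[[[-0.015,0.035,0,0,0,0.3],[-0.017,0.04,0,0,0,0],[-0.017,0.04,0,0,0,0],[-0.017,0.04,0,0,0,0],[-0.017,0.04,0,0,0,0]]]' && python3 -m pendant '[[[-0.017,0.04,0,0,0,0],[-0.017,0.04,0,0,0,0],[-0.017,0.04,0,0,0,0],[-0.014,0.037,0,0,0,0],[0,0,0.02,0,0,0]]]' && python3 -m pendant '[[[0,0,0.03,0,0,0],[0,0,0.03,0,0,0],[0,0,0,0,0,0],[0,0,0,0,0,0],[0,0,0,0,0,0]]]'
python3 - <<'E'
from h import *
to(644.8,-59.6,137.1,np.radians(180.46))
E
```

```text
clock: 56.68
tcp_pos: [582.6, -216.6, 263.0]
tool_rot: [-0.001, 1.0, -0.0, 0.0]
ft_force: [-0.0, -0.0, -3.8]
grip_width: 0.413
gripper_force: 80.3
clock: 57.3
tcp_pos: [647.9, -56.6, 243.9]
tool_rot: [-0.004, 1.0, 0.001, 0.001]
ft_force: [-0.1, -0.6, -2.8]
grip_width: 0.412
gripper_force: 80.5
clock: 57.92
tcp_pos: [647.5, -61.0, 183.4]
tool_rot: [-0.001, 1.0, -0.0, 0.001]
ft_force: [-0.2, 0.7, -3.3]
grip_width: 0.413
gripper_force: 80.3
az -0.3 deg then mm x 2.7 y 1.4 z 46.3 | t 57.9 pos [647.5 -61.  183.4] yaw -179.9 tilt [ 0.002 -0.   ] F [-0.2  0.7 -3.3] w 0.41 gf 80 j7 1.03
```

```bash
python3 -m pendant '[[[0.0025,0.001,0.02,0,0,-0.3],[0,0,0.015,0,0,0],[0,0,0.009,0,0,0],[0,0,0,0,0,0],[0,0,0,0,0,0]]]' && python3 -m pendant '[[[0,0,0.001,0,0,0],[0,0,0.0005,0,0,0],[0,0,0.0006,0,0,0],[0,0,0,0,0,0],[0,0,0,0,0,0]]]'
python3 - <<'E'
from h import *
to(644.8,-59.6,137.1,np.radians(180.46))
E
```

```text
clock: 58.55
tcp_pos: [644.6, -59.8, 137.6]
tool_rot: [-0.004, 1.0, 0.0, -0.0]
ft_force: [-0.7, 0.5, -2.8]
grip_width: 0.409
gripper_force: 80.4
clock: 59.18
tcp_pos: [644.7, -59.8, 136.7]
tool_rot: [-0.004, 1.0, -0.0, 0.0]
ft_force: [-5.9, -0.7, 10.7]
grip_width: 0.412
gripper_force: 82.3
az -0.0 deg then mm x -0.1 y 0.2 z -0.4 | t 59.2 pos [644.7 -59.8 136.7] yaw -179.6 tilt [ 0. -0.] F [-5.9 -0.7 10.7] w 0.41 gf 82 j7 0.99
```

Release, lift, and go back to an overview before touching the isolator.

```bash
python3 -m pendant '[[[0,0,-0.0006,0,0,0],[0,0,0,0,0,0],[0,0,0,0,0,0],[0,0,0,0,0,0],[0,0,0,0,0,0]]]' 1 && python3 -m pendant '[[[0,0,-0.02,0,0,0],[0,0,-0.04,0,0,0],[0,0,-0.045,0,0,0],[0,0,-0.05,0,0,0],[0.01,0,-0.05,0,0,0]]]' && python3 -m pendant '[[[0.02,0.01,-0.03,0,0,0],[0.03,0.03,-0.01,0,0,0],[0.03,0.04,0,0,0,0],[0.02,0.03,0,0,0,0],[0,0,0,0,0,0]]]'
python3 - <<'E'
from h import *
snap("wrist","w15"); blobs("w15",(164,),(600,720),(-140,200)); chips("wrist","w16"); to(429.3,342.7,180,np.radians(160.6))
E
```

```text
clock: 59.8
tcp_pos: [644.6, -59.9, 136.4]
tool_rot: [-0.004, 1.0, 0.0, -0.0]
ft_force: [0.6, -0.4, 0.1]
grip_width: 1.0
gripper_force: 0.0
clock: 60.42
tcp_pos: [634.4, -59.5, 344.5]
tool_rot: [-0.004, 1.0, 0.0, 0.001]
ft_force: [-0.2, -0.5, 0.4]
grip_width: 1.003
gripper_force: 0.0
clock: 61.05
tcp_pos: [532.4, 51.7, 383.3]
tool_rot: [-0.006, 1.0, -0.0, 0.001]
ft_force: [0.2, -1.0, -0.4]
grip_width: 1.002
gripper_force: 0.0
w15 area 168 px [221.6 265.1] z 164 [643.6 -54.8]
w15 area 281 px [298.  265.8] z 164 [643.5  28.8]
w15 area 285 px [378.4 265.9] z 164 [642.5 116.8]
w15 area 667 px [218.7 318.1] z 164 [711.5 -62.9]
wrist area 528 px [168.  72.] z 48 plate xy [-100. -168.]
wrist area 528 px [168.  72.] z 14 plate xy [-101. -182.]
wrist area 516 px [169. 108.] z 48 plate xy [ -56. -172.]
wrist area 516 px [169. 108.] z 14 plate xy [ -54. -187.]
wrist area 440 px [172. 168.] z 48 plate xy [  23. -177.]
wrist area 440 px [172. 168.] z 14 plate xy [  30. -192.]
wrist area 117 px [229. 226.] z 48 plate xy [ 106. -105.]
wrist area 117 px [229. 226.] z 14 plate xy [ 119. -115.]
wrist area 115 px [302. 226.] z 48 plate xy [105.  -2.]
wrist area 115 px [302. 226.] z 14 plate xy [118.  -4.]
wrist area 119 px [374. 226.] z 48 plate xy [104. 100.]
wrist area 119 px [374. 226.] z 14 plate xy [117. 106.]
az 19.8 deg then mm x 196.1 y 242.2 z 202.4 | t 61.1 pos [533.8  49.1 382.4] yaw -179.6 tilt [ 0.001 -0.001] F [ 1.  -0.5  0.3] w 1.00 gf 0 j7 0.97
```

View pics/w15.png

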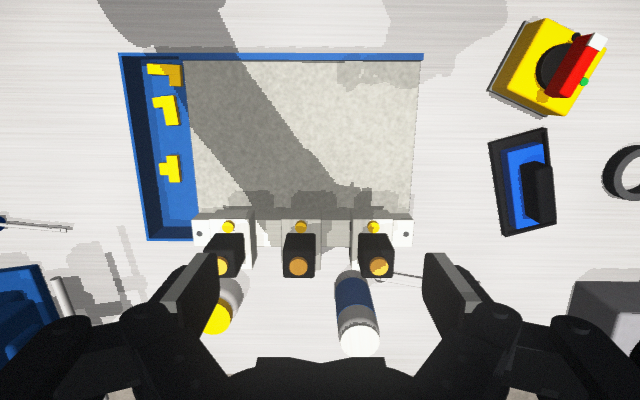

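```bash
python3 -m pendant '[[[0,0,0,0,0,10],[0,0,0,0,0,10],[0.03,0.037,0,0,0,0],[0.03,0.037,0,0,0,0],[0.03,0.037,0,0,0,0]]]' && python3 -m pendant '[[[0.03,0.037,0.02,0,0,0],[0.03,0.037,0.04,0,0,0],[0.03,0.037,0.04,0,0,0],[0.016,0.02,0.04,0,0,0],[0,0,0.04,0,0,0]]]' && python3 -m pendant '[[[0,0,0.02,0,0,0],[0,0,0,0,0,0],[0,0,0,0,0,0],[0,0,0,0,0,0],[0,0,0,0,0,0]]]'
python3 - <<'E'
from h import *
to(429.3,342.7,88,np.radians(159.5))
E
```

```text
clock: 61.78
tcp_pos: [486.2, 184.5, 381.8]
tool_rot: [0.171, 0.985, 0.0, 0.0]
ft_force: [1.5, 0.9, 0.6]
grip_width: 1.0
gripper_force: 0.0
clock: 62.4
tcp_pos: [429.7, 344.7, 200.3]
tool_rot: [0.169, 0.986, 0.0, -0.0]
ft_force: [1.8, -1.0, -0.1]
grip_width: 1.004
gripper_force: 0.0
clock: 63.02
tcp_pos: [430.5, 342.9, 182.2]
tool_rot: [0.17, 0.985, 0.0, 0.0]
ft_force: [0.1, 0.2, 0.1]
grip_width: 0.998
gripper_force: 0.0
az 0.9 deg then mm x 1.0 y -0.6 z 94.2 | t 63.0 pos [430.5 342.9 182.2] yaw 160.4 tilt [0.001 0.   ] F [0.1 0.2 0.1] w 1.00 gf 0 j7 -0.12
```

```bash
python3 -m pendant '[[[0.0005,-0.0005,0.03,0,0,0.9],[0,0,0.03,0,0,0],[0,0,0.02,0,0,0],[0,0,0.014,0,0,0],[0,0,0,0,0,0]]]' && python3 -m pendant '[[[0,0,0,0,0,0],[0,0,0,0,0,0],[0,0,0,0,0,0],[0,0,0,0,0,0],[0,0,0,0,0,0]]]' -1 60 && python3 -m pendant '[[[0,0,0,0,0,8],[0,0,0,0,0,8],[0,0,0,0,0,8],[0,0,0,0,0,8],[0,0,0,0,0,8]]]' && python3 -m pendant '[[[0,0,0,0,0,8],[0,0,0,0,0,8],[0,0,0,0,0,8],[0,0,0,0,0,8],[0,0,0,0,0,8]]]' && python3 -m pendant '[[[0,0,0,0,0,5],[0,0,0,0,0,2],[0,0,0,0,0,0],[0,0,0,0,0,0],[0,0,0,0,0,0]]]' 
python3 - <<'E'
from h import *
to(430.1,342.2,87,np.radians(72.6)); s=observe(); print(s["ft_force"],s["ft_torque"],s["tau"][6])
E
```

```text
clock: 63.65
tcp_pos: [429.3, 342.6, 87.1]
tool_rot: [0.178, 0.984, -0.0, -0.0]
ft_force: [0.8, -0.0, -0.1]
grip_width: 1.001
gripper_force: 0.0
clock: 64.28
tcp_pos: [429.4, 342.2, 87.9]
tool_rot: [0.178, 0.984, -0.0, 0.0]
ft_force: [-3.6, -5.6, 11.1]
grip_width: 0.18
gripper_force: 58.1
clock: 64.9
tcp_pos: [429.3, 342.0, 87.9]
tool_rot: [0.506, 0.863, -0.001, 0.0]
ft_force: [-4.6, -5.7, 10.6]
grip_width: 0.176
gripper_force: 57.9
clock: 65.53
tcp_pos: [429.1, 341.9, 87.9]
tool_rot: [0.77, 0.638, -0.001, 0.0]
ft_force: [-4.5, -6.5, 12.4]
grip_width: 0.174
gripper_force: 58.0
clock: 66.15
tcp_pos: [429.0, 341.9, 87.8]
tool_rot: [0.806, 0.591, -0.001, 0.0]
ft_force: [-6.6, -6.9, 14.0]
grip_width: 0.176
gripper_force: 58.9
az -0.1 deg then mm x 0.6 y 1.0 z 0.8 | t 66.2 pos [429.  341.9  87.8] yaw 72.5 tilt [-0.001 -0.002] F [-6.6 -6.9 14. ] w 0.18 gf 59 j7 -1.52
[-6.59241518 -6.9392701  13.96838679] [-1.45611655  1.15370597 -0.1211751 ] 0.11258135782554746
```

```bash
python3 -m pendant '[[[0,0,0,0,0,2],[0,0,0,0,0,1],[0,0,0,0,0,1],[0,0,0,0,0,0],[0,0,0,0,0,0]]]' 
python3 - <<'E'
from h import *
to(430.1,342.2,87,np.radians(72.6)); s=observe(); print(s["ft_torque"],s["tau"][6])
E
```

```text
clock: 66.78
tcp_pos: [429.1, 342.3, 87.9]
tool_rot: [0.826, 0.564, -0.0, 0.0]
ft_force: [-3.9, -5.7, 11.6]
grip_width: 0.179
gripper_force: 69.3
az -4.0 deg then mm x 0.2 y 1.0 z 0.9 | t 66.8 pos [429.1 342.3  87.9] yaw 68.6 tilt [ 0.    -0.001] F [-3.9 -5.7 11.6] w 0.18 gf 69 j7 -1.57
[-1.06888528  0.72252707  1.44421002] -1.3970624282956123
```

```bash
python3 -m pendant '[[[0,0,0,0,0,0],[0,0,0,0,0,0],[0,0,0,0,0,0],[0,0,0,0,0,0],[0,0,0,0,0,0]]]' 1 && python3 -m pendant '[[[0,0,-0.02,0,0,0],[0,0,-0.04,0,0,0],[0,0,-0.05,0,0,0],[0,0,-0.05,0,0,0],[0,0,-0.05,0,0,0]]]' && python3 -m pendant '[[[-0.03,0,-0.02,0,0,0],[-0.03,0,0,0,0,0],[-0.03,0,0,0,0,0],[0,0,0,0,0,0],[0,0,0,0,0,0]]]'
python3 - <<'E'
from h import *
c=snap("wrist","w17",(200,0,440,200),2.5); to(430,342,300)
chips("scene","s17")
E
```

```text
clock: 67.4
tcp_pos: [429.5, 342.7, 87.5]
tool_rot: [0.826, 0.563, 0.0, -0.0]
ft_force: [0.4, -0.9, 0.2]
grip_width: 1.001
gripper_force: 0.0
clock: 68.03
tcp_pos: [429.3, 342.4, 299.2]
tool_rot: [0.826, 0.563, 0.0, -0.0]
ft_force: [0.3, 0.4, 0.1]
grip_width: 0.997
gripper_force: 0.0
clock: 68.65
tcp_pos: [396.7, 259.2, 317.6]
tool_rot: [0.826, 0.563, 0.0, -0.0]
ft_force: [0.7, -0.3, 0.3]
grip_width: 1.001
gripper_force: 0.0
az 0.0 deg then mm x 89.0 y 0.9 z 17.5 | t 68.7 pos [396.7 259.5 317.5] yaw 68.6 tilt [0. 0.] F [-0.6  0.7 -0.3] w 1.00 gf 0 j7 -1.25
scene area 59 px [263. 194.] z 48 plate xy [ -71. -180.]
scene area 59 px [263. 194.] z 14 plate xy [ -99. -184.]
scene area 52 px [262. 205.] z 48 plate xy [ -22. -184.]
scene area 52 px [262. 205.] z 14 plate xy [ -49. -188.]
scene area 60 px [260. 226.] z 48 plate xy [  60. -188.]
scene area 60 px [260. 226.] z 14 plate xy [  36. -192.]
scene area 12 px [351. 226.] z 48 plate xy [ 85. 100.]
scene area 12 px [351. 226.] z 14 plate xy [ 61. 105.]
scene area 15 px [322. 228.] z 48 plate xy [86.  6.]
scene area 15 px [322. 228.] z 14 plate xy [62.  8.]
scene area 13 px [292. 230.] z 48 plate xy [ 87. -87.]
scene area 13 px [292. 230.] z 14 plate xy [ 63. -88.]
```

View pics/w17.png

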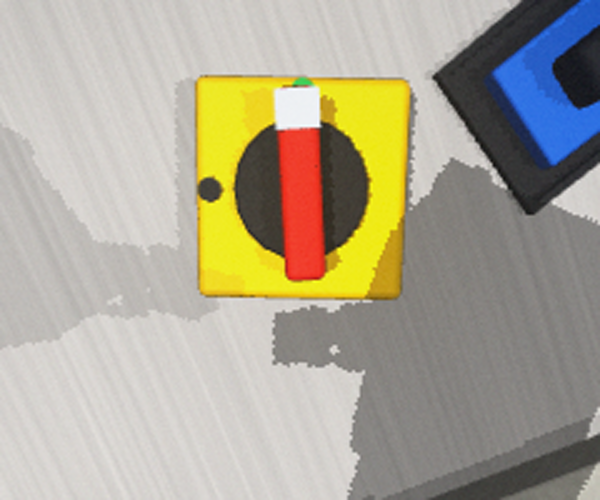

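```bash
python3 -c "
from workcell import *
print(finish_job())"
```

```text
the job is handed in; nothing more can be done
None
```

I turned the isolator off and swept all three chips into the trough. The scraper is back flat in its tray, and all three valve blocks stand squarely across the rail. I then turned the isolator fully on and handed the job in at about 69 s of the 210 s limit; no verdict was returned.

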